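Change the stall lamp's battery pack

TASK

The battery pack in the stall lamp is flat: press the dock's catch so that it lets go, slide the pack out and put it in the free bay of the charger. Then take the charged pack from the charger and slide it into the lamp's dovetail until it is fully home and the catch clicks up behind it. Press gently, push the last bit slowly without ramming the contacts, and leave the goods on the table alone.

Things in the scene. Friction and masses are not known exactly. Their poses are not given: they have to be found in the camera images.
- lamp: Work lamp screwed to the table: dark steel foot 278 x 100 mm, grey battery dock on it, then a post (122 mm to +x) and a light head 150 mm wide, 135 to 225 mm up, at x 100 to 160 mm. Origin: on the table under the middle of a pack that is home. x = the way a pack slides in (mouth at -x, post at +x), z up.
- dock_home (a point): Point on the dock's deck (20 mm above the table, over the lamp's origin) where a pack's origin is when home; lamp axes. Flat slick deck (friction 0.2), x -128 to +48 mm, 84 mm wide. Tongue's play in the rails: about 1.2 mm to each side, 2 mm upward.
- dock_mouth (a point): Mouth of the two dovetail rails, on the deck, 22 mm to -x of home; lamp axes. The rails are 8 mm high with undercut inner faces, run from here to the contact head, and flare at the mouth: 56 mm apart here, 46 mm from 16 mm further in. On the -x side the deck is open for 106 mm: a pack can be set down there and slid in.
- contact_head: Grey contact head with delicate terminals, 36 x 72 mm (x, y), 52 mm high above the deck, behind the rails; its face to -x is the hard stop, 1.5 mm beyond the front of a pack that is home. Origin: middle of its underside, on the deck, 65.5 mm to +x of home. It stands about 15 N: feel for the stop, the last millimetres at 10 mm/s or slower.
- ejector (a joint): Sprung pin in the contact head that pushes a pack out, in m: 0 when a pack is home (9 N), 0.010 fully out (7.5 N), where it stops. A pack that is not caught comes back out; one that is let go pops out 10 to 20 mm and stays in the rails. To push a pack home takes about 13 N.
- catch_pad (a point): Middle of the top of the catch's thumb pad: ribbed black pad 26 x 24 mm (x, y), 14 mm above a grey 44 x 44 mm boss level with the deck, beside the dock: 35 mm to -x and 68 mm to -y of home, 34 mm above the table. Lamp axes. It is pressed straight down and stands at most 25 N.
- catch (a joint): Travel of the sprung catch, m: 0 up, 0.008 fully pressed (2 N to start, 4 N fully down). Its steel nose stands 6 mm out of the deck behind the tongue of a pack that is home; over 6 mm down frees the pack, which then lies on the nose and holds it part down. A pack sliding in pushes it down by its slope; it clicks up to 0 once the pack is home or past it.
- pack_flat: Flat battery pack, in the dock at the start. Black box 92 x 56 mm, 59 mm high with tongue, about 0.36 kg. Origin: middle of that outline, at the tongue's underside. x = front, goes in first (3 ribs across the top at the rear), z up. Grey dovetail tongue 11 mm high, 44 mm wide, from x -24 to +46 mm. Flat sides 56 mm apart, 11 to 59 mm up, to grasp across y.
- pack_fresh: The charged battery pack, of the same shape, size and axes as the flat one. At the start it stands on its tongue in one bay of the charger.
- charger: White twin charger, 130 x 196 mm, fixed to the table; origin on the table under its middle. Two bays side by side along y, open above: floors 12 mm above the table, wells 106 x 70 mm (x, y), walls 6 mm thick and 14 mm high above the floor. A pack stands in a bay along x, its front to +x or -x.
- bay_a (a point): Middle of the floor of the charger's +y bay; charger axes. The charged pack stands here at the start, give or take 4 mm.
- bay_b (a point): Middle of the floor of the charger's -y bay, 110 mm from the other; charger axes. Free at the start.
- stone: Bystander: black stone ornament, 68 mm wide at the foot, 78 mm high. Origin under its middle.
- dish: Bystander: small clay dish, 84 mm wide, 28 mm high. Origin under its middle.
- bell: Bystander: brass hand bell standing on its mouth, 52 mm wide, 74 mm high. Origin under its middle.
Not all that is in view belongs to the job. What is shaped like the pack_flat but green or pink is not meant.

How it is judged:
By the outcome, as a careful person would: the job done as asked, in the order asked, and still so for the second after the job is handed in, with the robot touching nothing.
It also fails if it takes over 72 s, if anything falls off the work surface, if the arm or the gripper's body presses on something with over 40 N, if the wrist force passes 120 N, or if a joint passes its speed limit or range.

ROBOT

A 7-joint arm with a two-finger parallel gripper is mounted at the origin on the work surface. World frame = base frame: x ahead of the robot, y to its left, z up, the work surface at z = 0. Lengths are in mm, angles in rad, forces in N, time in s.
With the tool pointing down it reaches from about 400 to 875 mm from the base axis. Payload 4.4 kg.
Tool frame: the origin (TCP) lies midway between the tips of the shut fingers; the grasp point (between the pads) lies 19 mm behind it (ctrl.grip_point_offset is the distance from the TCP to the grasp point, in mm); z points along the fingers, x is the direction in which the jaws open and shut, and the axes are right-handed (so a half turn about z gives the same grasp; the last joint's range is limited). The gripper opens to 85 mm and grips with 20 to 120 N. Pads are 22 mm wide; open, the fingers measure 114 mm over their backs; the gripper's body (76 mm by 85 mm) begins 54 mm behind the grasp point. The pads swing forward as they close: fully open they stand 13 mm farther back than shut.
Start: joints at [1.122, 0.628, 0.038, 1.517, -0.027, 0.996, -0.02], TCP at [242.816, -602.958, 231.313] pointing down, gripper open.
Joint ranges: [-3.06, 3.06], [-0.37, 2.12], [-1.25, 1.32], [0.18, 2.47], [-1.1, 4.24], [0.23, 1.98], [-2.94, 2.94]. Speed limits (rad/s): [2.57, 2.57, 3.14, 3.14, 3.14, 3.14, 3.14].

INTERFACE

Orientations are given as [roll, pitch, yaw] about the fixed x, y, z axes, in that order (R = Rz(yaw) Ry(pitch) Rx(roll)).
In Python, from cell import ctrl, viewer gives the robot as it stands.
- The arm moves only by the tool apply_moves, never from a script. Its argument "series" is a list that holds one entry, the list of rows, each a list of 6 numbers: the shift along the tool's x, y, z normalised to -1 to 1, where 1 is 50 mm, then the turn, a rotation vector about the tool's x, y, z normalised to -1 to 1, where 1 is 6 degrees. In form: [[[tx, ty, tz, rx, ry, rz], ...]]. A call has exactly 5 rows; each row shifts and turns the commanded pose from where the row before left it, along the tool's axes as they then stand; what a row does not reach is not made up. A row lasts 1/8 s, in which the tool goes at most 62.5 mm and 10.7 degrees, less where a joint would pass 70% of its speed; a pose out of reach is approached as far as the arm can. A call with a number of a shift or a turn outside -1 to 1 is refused whole. A call with a gripper value outside its range is refused whole. "claw" is the gripper command: -1 is shut, 1 is fully open, values between are in proportion, set as the call begins (left out, the last holds). The fingers move at their own pace and stop on an object; the grip force is fixed at half the most. Time passes only in rows, so rows that do not move let the fingers close, or fill a call up. It gives the time, the measured TCP pose, the force and the opening at its end, in the units of the state.
- ctrl.read_state(): the state, without advancing time (a new reading comes with each control period).
- viewer.get_image(name): name is "scene" or "top" or "wrist"; returns the picture (480x640x3 uint8, blue, green, red); there is no depth.
- viewer.camera_info(name): a dict with "K" (3x3 intrinsics, pixels), "distortion" ([k1, k2, p1, p2, k3] as OpenCV has them; the pictures are not rectified), "R" (3x3) and "t" (3): a world point X has camera coordinates R X + t. Camera axes: x right, y down, z forward; pixel columns grow to the right and rows downward; lengths in mm; the calibration is good to about 2 mm. A picture is of the moment at which its call begins: read the wrist's pose just before it. camera_info takes no time and is no camera call; for the wrist camera it gives the pose at the moment of the call.
- ctrl.finish_job(): hands the job in, once; it reports no verdict.
Trained networks look in the newest picture that a camera, given by its name, has taken for a name from the list of things; names that differ only in an ending like _2 or _b are one class to them, and where a whole thing is asked for, a point or a joint stands for the part that bears it (a point fixed in the world has none). Each returns a list of dicts, best first, with "score" (0 to 1); they miss things now and then, are a little off and sometimes report something else, mostly with a low value. They report only what shows in the picture. A call takes as long as a camera call. They do not tell look-alikes from the thing itself.
- viewer.find_in(camera, label): "location" ([column, row] as shares, 0 to 1, of the picture: columns of its width, rows of its height, amid what is visible of it).
The state is a dict: "clock": time; "qpos": joint angles; "qd": joint speeds; "tau": joint torques, N m; "eef_pos": TCP position; "tool_rot": TCP orientation; "force": force on the tool from outside, world axes, zero at the start; "torque": the same for the moment, N m; "width": finger opening in mm.
Only numpy, scipy, OpenCV 4.12 (cv2) and the standard library are available. Lean on these libraries where they do the work, as an engineer would, in place of code of your own. Each camera call takes 0.05 s, during which the arm holds its last target. There are 200 camera calls.

## Working session

There is one attempt and no reset: what is moved stays moved. The work goes in short steps, Python scripts to look and compute and a tool call to move; the robot and the scene stay as the last step left them, time stands still between calls to the robot, and variables do not carry over. Pictures are saved under pics/ and viewed, about 8 in all and at most 12, crops included, and the job is handed in when it is done.

Besides the shell and the picture viewer there is one more tool, called in YAML: its name, and indented under it one key for each argument. apply_moves: Moves the arm, as the interface text tells. Scaled input: -1 to 1 covers 50 mm each way for a shift and 6 degrees each way for a turn. Its arguments: {"type":"object","properties":{"series":{"type":"array","items":{"type":"array","items":{"type":"array","items":{"type":"number"}}}},"claw":{"type":"number"}},"required":["series"]}

```bash
ls; mkdir -p pics
python3 - <<'E'
from cell import ctrl, viewer
import cv2
print(ctrl.read_state())
for n in ("scene","top"):
    im=viewer.get_image(n); cv2.imwrite(f"pics/{n}0.png",im)
    c=viewer.camera_info(n); print(n,c)
    for l in ("lamp","pack_flat","charger","catch_pad","contact_head","stone","dish","bell"):
        print(l,[( [round(d["location"][0]*640),round(d["location"][1]*480)],round(d["score"],2)) for d in viewer.find_in(n,l)[:4]])
E
```

```text
pics
{'clock': 0.0, 'qpos': array([ 1.12219621,  0.62934729,  0.03841503,  1.51836722, -0.0270406 ,
        0.9962866 , -0.02000272]), 'qd': array([ 3.96771145e-04,  1.58800693e-05, -3.41357421e-04, -1.21883643e-03,
        8.13477761e-04,  5.51921345e-04, -7.59123675e-04]), 'tau': array([-1.02603785e-04, -5.63404620e+01,  1.22640755e+00, -1.93442631e+01,
        1.11259488e-02,  1.07491988e-02, -1.15334285e-05]), 'eef_pos': array([ 242.60804665, -602.35677682,  230.3880714 ]), 'tool_rot': array([-3.14156778e+00,  1.89201313e-03, -1.18799920e+00]), 'force': array([0.77214449, 0.43896003, 0.03482414]), 'torque': array([ 0.0155625 , -0.02827468,  0.01175876]), 'width': 85.52820631429647}
scene {'K': array([[578.52149465,   0.        , 308.40715098],
       [  0.        , 578.52149465, 249.4206305 ],
       [  0.        ,   0.        ,   1.        ]]), 'distortion': array([-0.10597702,  0.        ,  0.        ,  0.        ,  0.        ]), 'R': array([[ 0.17086394,  0.98529406,  0.00106413],
       [ 0.77452115, -0.1336452 , -0.61826851],
       [-0.60903408,  0.10646399, -0.78596623]]),
[... 535 characters left out ...]
 [  0.        , 433.5018912 , 239.04730643],
       [  0.        ,   0.        ,   1.        ]]), 'distortion': array([-0.0211249,  0.       ,  0.       ,  0.       ,  0.       ]), 'R': array([[-0.02300489, -0.99964042, -0.01377711],
       [-0.99720577,  0.02392421, -0.07076924],
       [ 0.0710734 ,  0.01211058, -0.99739757]]), 't': array([ -13.56186868,  467.48535871, 1061.16693243])}
lamp [([193, 215], 0.64)]
pack_flat [([241, 286], 0.81), ([177, 147], 0.69), ([195, 360], 0.69), ([230, 208], 0.67)]
charger [([393, 202], 0.72)]
catch_pad [([243, 184], 0.65), ([396, 232], 0.25)]
contact_head [([204, 217], 0.79)]
stone [([343, 277], 0.77)]
dish [([319, 133], 0.68)]
bell [([481, 138], 0.67)]
```

Run:
```python
import cv2
a=cv2.imread("pics/scene0.png")[110:430,120:560]; cv2.imwrite("pics/s0c.png",cv2.resize(a,(800,582),interpolation=cv2.INTER_CUBIC))
a=cv2.imread("pics/top0.png")[80:400,130:530]; cv2.imwrite("pics/t0c.png",cv2.resize(a,(750,600),interpolation=cv2.INTER_CUBIC))
```

```text
(no output)
```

View pics/s0c.png

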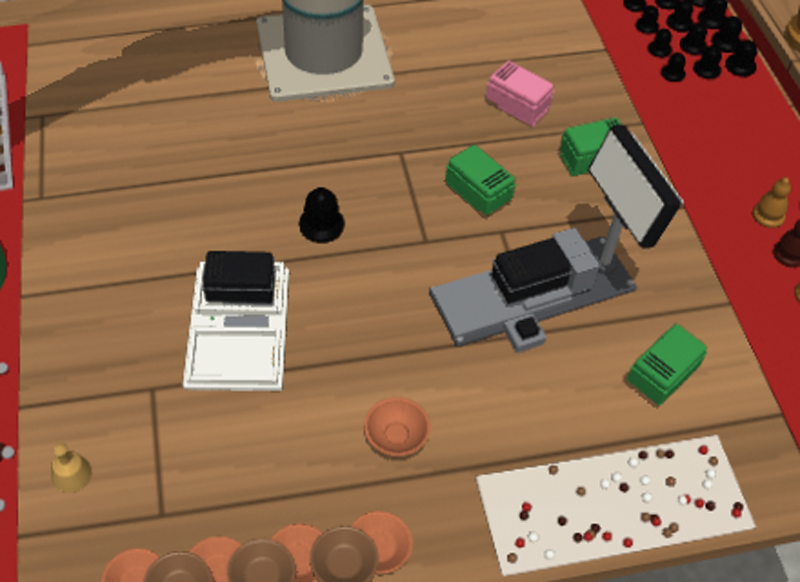

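View pics/t0c.png

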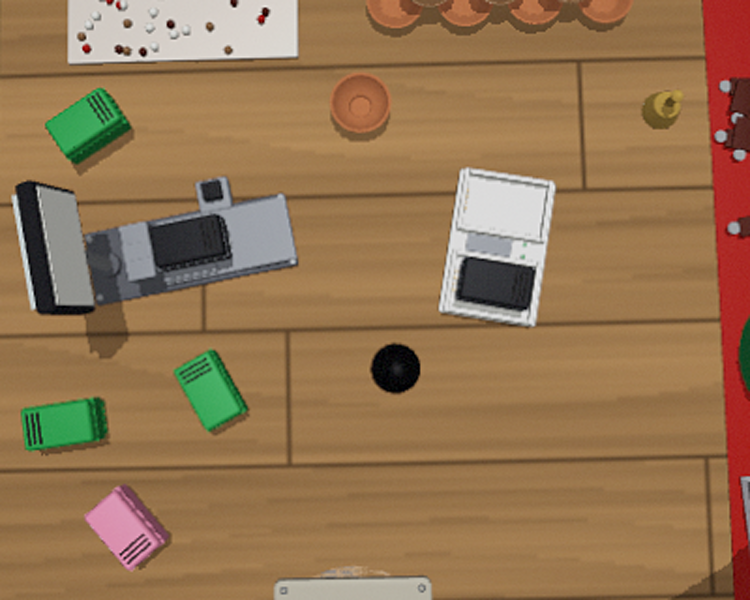

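The scene view shows the lamp at right: head at (640,185), black pack at (540,270) with its ribs to the rear, catch pad at (525,325). The charger is at (240,320), with the fresh pack in the bay nearer the robot. The top view agrees: dock pack (190,243), pad (212,190), charger (497,247). The green and pink boxes are decoys.

```bash
cat > h.py <<'E'
from cell import ctrl, viewer
import cv2, numpy as np
from scipy.optimize import least_squares
def ray(c,uv):
    p=cv2.undistortPoints(np.array(uv,float).reshape(-1,1,2),c["K"],c["distortion"]).reshape(-1,2)
    d=np.c_[p,np.ones(len(p))]@c["R"]; o=-c["R"].T@c["t"]; return o,d
def plane(c,uv,z):
    o,d=ray(c,uv); return o+d*((z-o[2])/d[:,2])[:,None]
def proj(c,X):
    return cv2.projectPoints(np.array(X,float).reshape(-1,1,3),cv2.Rodrigues(c["R"])[0],np.array(c["t"],float),c["K"],c["distortion"])[0].reshape(-1,2)
def frame(p,X):  # p=(x,y,yaw)
    X=np.array(X,float).reshape(-1,3); c,s=np.cos(p[2]),np.sin(p[2])
    return np.c_[p[0]+c*X[:,0]-s*X[:,1],p[1]+s*X[:,0]+c*X[:,1],X[:,2]]
def fit(c,uv,X,p0):
    r=least_squares(lambda p:(proj(c,frame(p,X))-np.array(uv,float)).ravel(),p0,x_scale=[10,10,.1]); return r.x,np.abs(r.fun).max()
def rel(T,yaw,s=None):
    """shift in tool axes (units) and turn to reach T (TCP) with tool down at yaw"""
    s=s or ctrl.read_state(); y=s["tool_rot"][2]; d=np.array(T)-s["eef_pos"]
    dy=(yaw-y+np.pi)%(2*np.pi)-np.pi
    return [round(v,3) for v in ((d[0]*np.cos(y)+d[1]*np.sin(y))/50,(d[0]*np.sin(y)-d[1]*np.cos(y))/50,-d[2]/50)],"rz total units",round(-np.degrees(dy)/6,2)
E
python3 - <<'E'
from h import *
c=viewer.camera_info("top")
f=lambda a:[[130+u/1.875,80+v/1.875] for u,v in a]
q=f([(462,168),(554,181),(534,326),(440,311)])
# charger: +x -> world +y(left), +y -> world -x(down)
X=[(65,-98,26),(-65,-98,26),(-65,98,26),(65,98,26)]
print("charger",fit(c,q,X,[600,-100,1.6]))
q=f([(283,195),(298,262),(212,190)]) 
print(plane(c,q,20))
c2=viewer.camera_info("scene")
for n,cc,loc,z in (("pad",c,(243,184),34),("pad",c2,(408,292),34),("pack",c,(230,208),79),("pack",c2,(403,258),70),("head",c,(204,217),72)):
    print(n,plane(cc,[loc],z))
w=viewer.camera_info("wrist"); print(w, -w["R"].T@w["t"])
E
```

```text
charger (array([ 531.11484058, -203.06304272,    1.39324618]), np.float64(1.3955413778614911))
[[607.56969551  79.57607371  20.        ]
 [517.04372403  61.04352816  20.        ]
 [616.87486458 174.70725372  20.        ]]
pad [[607.23034978 172.15724312  34.        ]]
pad [[627.78363972 168.94466428  34.        ]]
pack [[541.42551348 194.58604551  79.        ]]
pack [[552.05047859 172.68220954  70.        ]]
head [[522.48749578 258.51435503  72.        ]]
{'K': array([[350.07345043,   0.        , 319.83013579],
       [  0.        , 350.07345043, 239.31719282],
       [  0.        ,   0.        ,   1.        ]]), 'distortion': array([0.02153853, 0.        , 0.        , 0.        , 0.        ]), 'R': array([[ 3.73022189e-01, -9.27822422e-01,  4.44300438e-07],
       [-8.89478658e-01, -3.57606307e-01,  2.84509130e-01],
       [-2.63973792e-01, -1.06128614e-01, -9.58673331e-01]]), 't': array([-648.94940375,  -38.58238319,  379.93471701])} [ 308.04712879 -575.58516601  375.21060916]
```

```bash
cat >> h.py <<'E'
def plan(*wps, s=None):
    """wps: (T, yaw_deg, nrows) ; prints rows per call of 5, from the measured pose"""
    s=s or ctrl.read_state(); p=np.array(s["eef_pos"]); y=s["tool_rot"][2]; rows=[]
    for T,yd,n in wps:
        dy=(np.radians(yd)-y+np.pi)%(2*np.pi)-np.pi; p0=p.copy(); y0=y
        for i in range(1,n+1):
            d=p0+(np.array(T)-p0)*i/n-p
            v=[(d[0]*np.cos(y)+d[1]*np.sin(y))/50,(d[0]*np.sin(y)-d[1]*np.cos(y))/50,-d[2]/50]
            v=[round(a,3) for a in v]; t=round(-np.degrees(y0+dy*i/n-y)/6,3)
            p=p+50*np.array([v[0]*np.cos(y)+v[1]*np.sin(y),v[0]*np.sin(y)-v[1]*np.cos(y),-v[2]]); y-=np.radians(t*6)
            rows.append([float(a) for a in v]+[0,0,float(t)])
    m=max(max(map(abs,r)) for r in rows)
    print("max",m)
    for i in range(0,len(rows),5): print("[["+",".join(str(r).replace(" ","") for r in rows[i:i+5])+"]]")
E
python3 - <<'E'
from h import *
plan(((531,-130,200),-10.2,15))
E
```

```text
max 0.738
[[[-0.441,-0.592,0.042,0,0,-0.643],[-0.401,-0.62,0.042,0,0,-0.643],[-0.358,-0.646,0.041,0,0,-0.643],[-0.314,-0.669,0.042,0,0,-0.643],[-0.268,-0.688,0.042,0,0,-0.643]]]
[[[-0.221,-0.704,0.042,0,0,-0.643],[-0.173,-0.718,0.041,0,0,-0.643],[-0.124,-0.728,0.042,0,0,-0.643],[-0.076,-0.735,0.042,0,0,-0.643],[-0.025,-0.738,0.042,0,0,-0.643]]]
[[[0.024,-0.738,0.042,0,0,-0.643],[0.074,-0.734,0.041,0,0,-0.643],[0.123,-0.729,0.042,0,0,-0.642],[0.171,-0.718,0.042,0,0,-0.643],[0.22,-0.705,0.042,0,0,-0.643]]]
```

apply_moves:
  series:
    - [[-0.44,-0.59,0.04,0,0,-0.64],[-0.4,-0.62,0.04,0,0,-0.64],[-0.36,-0.65,0.04,0,0,-0.64],[-0.31,-0.67,0.04,0,0,-0.64],[-0.27,-0.69,0.04,0,0,-0.64]]
  claw: 1

```text
clock: 1.52
eef_pos: [339.9, -444.4, 221.4]
tool_rot: [-3.142, -0.001, -0.851]
force: [0.4, 0.5, 0.1]
width: 85.7
```

apply_moves:
  series:
    - [[-0.22,-0.7,0.04,0,0,-0.64],[-0.17,-0.72,0.04,0,0,-0.64],[-0.12,-0.73,0.04,0,0,-0.64],[-0.08,-0.73,0.04,0,0,-0.64],[-0.03,-0.74,0.04,0,0,-0.64]]

```text
clock: 2.15
eef_pos: [436.1, -287.1, 211.5]
tool_rot: [3.142, -0.001, -0.516]
force: [0.8, 0.1, -0.2]
width: 85.1
```

apply_moves:
  series:
    - [[0.02,-0.74,0.04,0,0,-0.64],[0.07,-0.73,0.04,0,0,-0.64],[0.12,-0.73,0.04,0,0,-0.64],[0.17,-0.72,0.04,0,0,-0.64],[0.22,-0.7,0.04,0,0,-0.64]]

```text
clock: 2.78
eef_pos: [532.3, -129.7, 201.5]
tool_rot: [3.141, -0.001, -0.181]
force: [-0.1, 0.0, -0.2]
width: 85.3
```

Run:
```python
from h import *
import pickle
s=ctrl.read_state(); print(s["clock"],s["eef_pos"],s["tool_rot"],s["qpos"],s["force"])
c=viewer.camera_info("wrist"); im=viewer.get_image("wrist"); cv2.imwrite("pics/w1.png",im); pickle.dump(c,open("w1.pkl","wb"))
print(viewer.find_in("wrist","pack_fresh")[:2],viewer.find_in("wrist","charger")[:2])
plan(((562,120,230),11.6,10))
```

```text
2.775 [ 532.25013174 -129.69734438  201.46160507] [ 3.14144948e+00 -5.65966864e-04 -1.80611731e-01] [ 0.3565453   0.52771364 -0.25135374  1.83398442  0.17557632  0.80085512
 -0.16517855] [-0.07191041  0.04060638 -0.22966698]
[{'location': [0.4359, 0.615], 'score': 0.55}, {'location': [0.5631, 0.5635], 'score': 0.35}] [{'location': [0.5661, 0.5619], 'score': 0.92}]
max 0.5
[[[-0.03,-0.499,-0.057,0,0,-0.364],[-0.012,-0.5,-0.058,0,0,-0.364],[0.008,-0.5,-0.057,0,0,-0.364],[0.027,-0.5,-0.057,0,0,-0.364],[0.046,-0.498,-0.058,0,0,-0.364]]]
[[[0.064,-0.496,-0.057,0,0,-0.364],[0.084,-0.493,-0.057,0,0,-0.364],[0.102,-0.489,-0.058,0,0,-0.364],[0.121,-0.486,-0.057,0,0,-0.364],[0.139,-0.48,-0.057,0,0,-0.364]]]
```

View pics/w1.png

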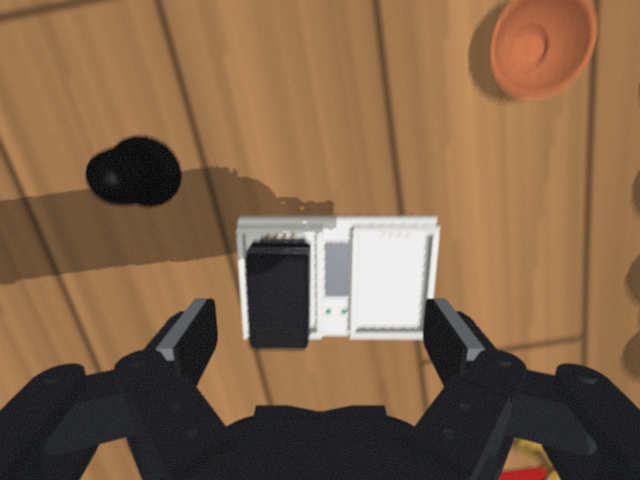

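apply_moves:
  series:
    - [[-0.03,-0.6,-0.06,0,0,-0.36],[-0.01,-0.6,-0.06,0,0,-0.36],[0.01,-0.6,-0.06,0,0,-0.36],[0.03,-0.5,-0.06,0,0,-0.36],[0.05,-0.5,-0.06,0,0,-0.36]]

```text
clock: 3.55
eef_pos: [549.4, 7.6, 216.5]
tool_rot: [3.141, 0.0, 0.005]
force: [-0.3, 0.2, -0.6]
width: 85.2
```

apply_moves:
  series:
    - [[0.06,-0.5,-0.06,0,0,-0.36],[0.08,-0.5,-0.06,0,0,-0.36],[0.1,-0.5,-0.06,0,0,-0.36],[0.12,-0.5,-0.06,0,0,-0.37],[0.14,-0.5,-0.06,0,0,-0.37]]

```text
clock: 4.18
eef_pos: [564.5, 134.1, 231.4]
tool_rot: [3.14, 0.0, 0.195]
force: [0.5, -0.7, -0.0]
width: 85.7
```

Run:
```python
from h import *
import pickle
s=ctrl.read_state(); print(s["clock"],s["eef_pos"],s["tool_rot"],s["qpos"],s["force"])
c=viewer.camera_info("wrist"); im=viewer.get_image("wrist"); cv2.imwrite("pics/w2.png",im); pickle.dump(c,open("w2.pkl","wb"))
for l in ("pack_flat","catch_pad","contact_head"): print(l,[(np.round(np.array(d["location"])*[640,480]),d["score"]) for d in viewer.find_in("wrist",l)[:2]])
# composite: lamp enhanced + pack crop enhanced
g=cv2.convertScaleAbs(im,alpha=1.5,beta=15)[60:420,130:610]
w=cv2.imread("pics/w1.png"); k=cv2.convertScaleAbs(w[205:355,230:450],alpha=3,beta=10)
cv2.imwrite("pics/w2c.png",cv2.resize(g,(800,600),interpolation=cv2.INTER_CUBIC))
cv2.imwrite("pics/w1c.png",cv2.resize(k,(792,540),interpolation=cv2.INTER_CUBIC))
```

```text
4.175 [564.50447521 134.14556855 231.44535746] [3.14036264e+00 2.17748187e-04 1.94974181e-01] [-0.04756632  0.54693882 -0.36350251  1.71053728  0.23470387  0.92747514
 -0.30928492] [ 0.50529565 -0.74009453 -0.02945417]
pack_flat [(array([ 97., 121.]), 0.97), (array([537.,  27.]), 0.63)]
catch_pad [(array([378., 182.]), 0.97)]
contact_head [(array([311.,  53.]), 0.92), (array([342., 133.]), 0.68)]
```

View pics/w2c.png

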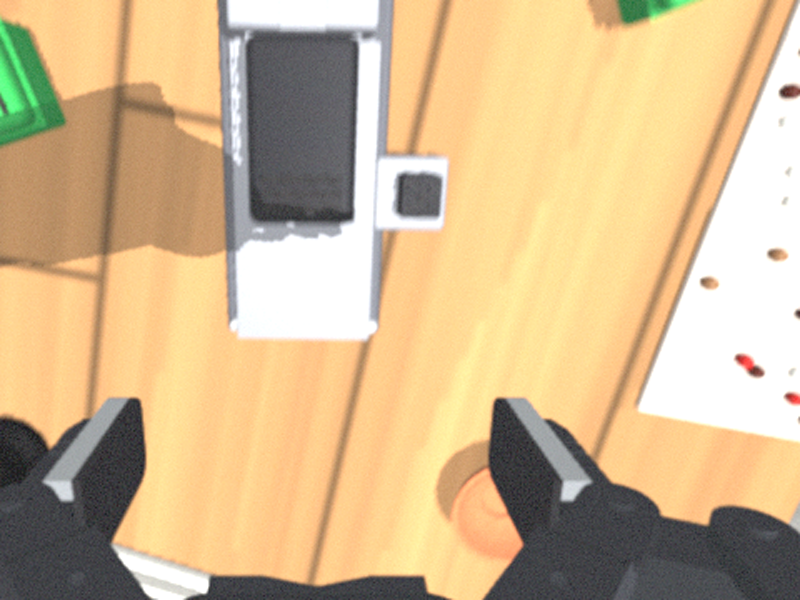

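View pics/w1c.png

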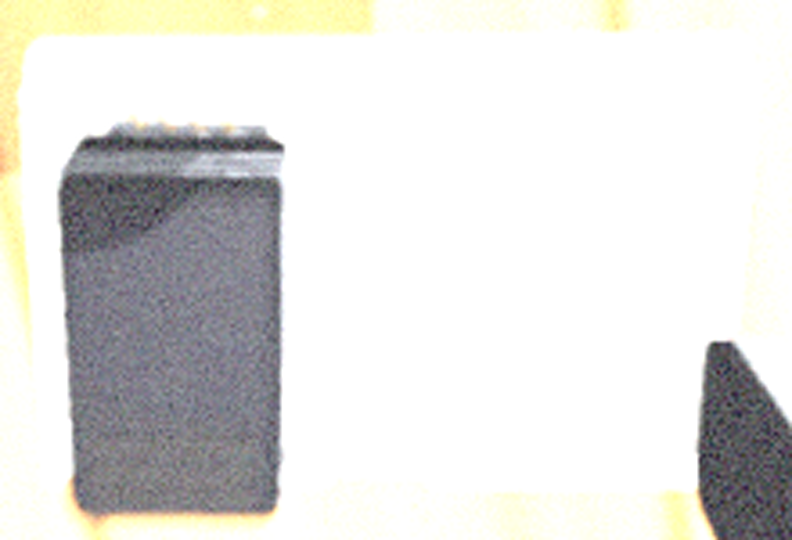

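The lamp view shows the pack at (303,125), the pad at (420,195), the deck's end corners at (238,337) and (367,337), and the head edge at y≈27. In the charger crop the fresh pack's terminals and tongue face the top, so its front is to charger +x; its ribs are at the bottom.

Run:
```python
from h import *
import pickle
c=pickle.load(open("w2.pkl","rb"))
F={"deckL":((238,337),(-128,42,20)),"deckR":((367,337),(-128,-42,20)),
"bossFR":((447,157),(-13,-90,20)),"bossRR":((443,229),(-57,-90,20)),
"headL":((230,25),(47.5,36,72)),"headR":((382,27),(47.5,-36,72)),
"packFL":((250,36),(46,28,79)),"packFR":((357,38),(46,-28,79))}
uv=[[130+.6*a[0][0],60+.6*a[0][1]] for a in F.values()]; X=[a[1] for a in F.values()]
p,e=fit(c,uv,X,[536,196,1.77]); print("lamp",p,np.degrees(p[2]),e)
print(np.round(proj(c,frame(p,X))-np.array(uv),1).tolist())
print("pad",frame(p,[(-35,-68,34)]), plane(c,[[130+.6*420,60+.6*194]],34), plane(c,[[378,182]],34))
print("packrear pred crop",(proj(c,frame(p,[(-46,28,79),(-46,-28,79)]))-[130,60])/.6)
# charger
c=pickle.load(open("w1.pkl","rb")); im=cv2.imread("pics/w1.png")
m=((im.min(2)>150)).astype(np.uint8); m[:, :200]=0; m[:200]=0;m[345:]=0;m[:,445:]=0
cn=max(cv2.findContours(m,cv2.RETR_EXTERNAL,cv2.CHAIN_APPROX_NONE)[0],key=cv2.contourArea)
print("cont",cv2.approxPolyDP(cn,6,True).reshape(-1,2).tolist())
uv=[(238,218),(438,217),(436,339),(244,339)]
X=[(65,98,26),(65,-98,26),(-65,-98,26),(-65,98,26)]
p,e=fit(c,uv,X,[531,-203,1.39]); print("charger",p,np.degrees(p[2]),e, np.round(proj(c,frame(p,X))-np.array(uv),1).tolist())
print("bays",frame(p,[(0,55,12),(0,-55,12)]))
uv=[(230+u/3.6,205+v/3.6) for u,v in [(62,182),(280,182),(277,510),(76,512)]]
X=[(46,28,71),(46,-28,71),(-46,-28,71),(-46,28,71)]
q,e=fit(c,uv,X,[477,-193,1.39]); print("fresh",q,np.degrees(q[2]),e,np.round(proj(c,frame(q,X))-np.array(uv),1).tolist())
# same from top camera for charger
c=viewer.camera_info("top")
X=[(65,-98,26),(-65,-98,26),(-65,98,26),(65,98,26)]
print(130+0*1, ((proj(c,frame(p,X))-[130,80])*1.875).round().tolist())
```

```text
lamp [542.05946776 199.7012038    1.74449939] 99.95245231691032 5.106575781694744
[[-1.2, 0.0], [-0.8, 1.6], [5.1, 1.1], [3.6, 2.2], [-1.9, 1.8], [-2.1, 2.8], [-4.8, -3.8], [3.4, -3.3]]
pad [[615.08525116 176.98039927  34.        ]] [[614.68303781 179.55973726  34.        ]] [[612.19615592 173.6063188   34.        ]]
packrear pred crop [[245.10577412 227.00223372]
 [354.6778439  229.29319969]]
cont [[436, 217], [240, 219], [306, 226], [238, 229], [243, 338], [241, 235], [247, 247], [277, 231], [311, 246], [310, 339], [421, 339], [421, 331], [356, 329], [420, 324], [427, 238], [433, 237], [433, 297]]
charger [ 536.80207989 -197.61409625    1.40187104] 80.32129378564943 6.305808454172677 [[-4.0, 0.5], [6.3, -1.0], [-2.7, -0.2], [0.1, 1.7]]
bays [[ 482.58494881 -188.36732935   12.        ]
 [ 591.01921096 -206.86086314   12.        ]]
fresh [ 483.08554874 -188.77196559    1.3763534 ] 78.85924095223213 3.8968366172466347 [[-3.9, -2.9], [3.4, -2.0], [3.5, 3.7], [-2.9, 2.5]]
130 [[455.0, 162.0], [552.0, 176.0], [532.0, 322.0], [434.0, 308.0]]
```

Run:
```python
from h import *
import pickle
c=pickle.load(open("w2.pkl","rb"))
k=3.5
F={"deckL":((238,337),(-128,42,20)),"deckR":((367,337),(-128,-42,20)),
"bossFR":((447,157),(-13,-90,20)),"bossRR":((443,229),(-57,-90,20)),
"headL":((230,25),(47.5,36,72)),"headR":((382,27),(47.5,-36,72)),
"packFL":((250,36),(46-k,28-k,79)),"packFR":((357,38),(46-k,-28+k,79)),"packRL":((253,207),(-46+k,28-k,79)),"packRR":((353,208),(-46+k,-28+k,79))}
uv=[[130+.6*a[0][0],60+.6*a[0][1]] for a in F.values()]; X=[a[1] for a in F.values()]
p,e=fit(c,uv,X,[536,196,1.77]); print("lamp",p,np.degrees(p[2]),e)
print(np.round(proj(c,frame(p,X))-np.array(uv),1).tolist())
print("pad",frame(p,[(-35,-68,34)]))
c=pickle.load(open("w1.pkl","rb"))
uv=[(238,218),(438,217),(436,339),(244,339)]
X=[(65,98,0),(65,-98,0),(-65,-98,26),(-65,98,26)]
p,e=fit(c,uv,X,[531,-203,1.39]); print("charger",p,np.degrees(p[2]),e, np.round(proj(c,frame(p,X))-np.array(uv),1).tolist())
print("bays",frame(p,[(0,55,12),(0,-55,12)]))
uv=[(230+u/3.6,205+v/3.6) for u,v in [(62,182),(280,182),(277,510),(76,512)]]
X=np.array([(46-k,28-k,71),(46-k,-28+k,71),(-46+k,-28+k,71),(-46+k,28-k,71)])
q,e=fit(c,uv,X,[477,-193,1.39]); print("fresh",q,np.degrees(q[2]),e,np.round(proj(c,frame(q,X))-np.array(uv),1).tolist())
# overlay check images
def draw(im,c,p,segs):
    for a,b in segs:
        P=proj(c,frame(p,[a,b])); cv2.line(im,*[tuple(int(round(v*16)) for v in t) for t in P],(0,0,255),1,cv2.LINE_AA,4)
def box(x0,x1,y0,y1,z): 
    q=[(x0,y0,z),(x1,y0,z),(x1,y1,z),(x0,y1,z)]; return [(q[i],q[(i+1)%4]) for i in range(4)]
im=cv2.imread("pics/w1.png"); draw(im,c,p,box(-65,65,-98,98,26)+box(-53,53,-90,-20,26)+box(-53,53,20,90,12)); draw(im,c,q,box(-46,46,-28,28,71))
A=cv2.resize(im[205:355,210:450],(640,400))
c=viewer.camera_info("top"); T=cv2.imread("pics/top0.png"); draw(T,c,p,box(-65,65,-98,98,26))
```

```text
lamp [541.9499242  202.17087213   1.74042719] 99.7191324171489 5.838475850124155
[[-1.4, -2.2], [-0.9, -0.4], [5.6, -1.0], [3.9, 0.2], [-1.3, -1.8], [-1.3, -0.4], [0.4, -2.3], [-0.5, -1.8], [-0.5, 5.0], [-2.7, 5.8]]
pad [[614.8825787  179.15288117  34.        ]]
charger [ 537.09237172 -200.67780831    1.39885867] 80.14869816670745 3.968481875468342 [[3.3, -2.8], [-1.8, -3.6], [-2.3, 2.5], [0.9, 4.0]]
bays [[ 482.9033412  -191.26776199   12.        ]
 [ 591.28140223 -210.08785462   12.        ]]
fresh [ 483.20263295 -188.11470707    1.37686121] 78.88833645543536 1.4982102038642893 [[0.5, 0.4], [-0.9, 1.1], [-0.3, -0.4], [0.8, -1.5]]
```

Run:
```python
from h import *
import pickle
c=pickle.load(open("w2.pkl","rb"))
k=3.5
F={"deckL":((238,337),(-128,42,20)),"deckR":((367,337),(-128,-42,20)),"pad":((420,194),(-35,-68,34)),
"headL":((230,25),(47.5,36,72)),"headR":((382,27),(47.5,-36,72)),
"packFL":((250,36),(46-k,28-k,79)),"packFR":((357,38),(46-k,-28+k,79)),"packRL":((253,217),(-46+k,28-k,79)),"packRR":((353,218),(-46+k,-28+k,79))}
uv=[[130+.6*a[0][0],60+.6*a[0][1]] for a in F.values()]; X=[a[1] for a in F.values()]
p,e=fit(c,uv,X,[536,196,1.77]); print("lamp",p,np.degrees(p[2]),e)
print(np.round(proj(c,frame(p,X))-np.array(uv),1).tolist())
P=frame(p,[(-35,-68,34)])[0]; print("pad",P)
y=np.degrees(p[2])-90
plan(((P[0],P[1],60),y,8),((P[0],P[1],36),y,2))
```

```text
lamp [542.82851693 201.37531304   1.74807891] 100.1575436712924 1.465755395566589
[[0.2, -1.1], [0.6, 0.2], [1.1, 0.9], [-0.8, -0.1], [-0.9, 0.5], [0.9, -0.7], [-0.1, -0.7], [0.7, 0.3], [-1.5, 0.7]]
pad [615.93516188 178.91605072  34.        ]
max 0.428
[[[0.149,-0.086,0.428,0,0,0.021],[0.148,-0.086,0.428,0,0,0.021],[0.149,-0.087,0.428,0,0,0.021],[0.148,-0.087,0.428,0,0,0.021],[0.148,-0.087,0.428,0,0,0.02]]]
[[[0.148,-0.087,0.428,0,0,0.021],[0.147,-0.088,0.428,0,0,0.021],[0.148,-0.088,0.427,0,0,0.021],[-0.0,-0.0,0.24,0,0,0.0],[-0.0,-0.0,0.24,0,0,0.0]]]
```

apply_moves:
  series:
    - [[0.15,-0.09,0.43,0,0,0.02],[0.15,-0.09,0.43,0,0,0.02],[0.15,-0.09,0.43,0,0,0.02],[0.15,-0.09,0.43,0,0,0.02],[0.15,-0.09,0.43,0,0,0.02]]
  claw: -1

```text
clock: 5.0
eef_pos: [597.0, 164.9, 121.9]
tool_rot: [-3.142, 0.001, 0.186]
force: [0.2, -0.3, 0.5]
width: 0.1
```

apply_moves:
  series:
    - [[0.15,-0.09,0.43,0,0,0.02],[0.15,-0.09,0.43,0,0,0.02],[0.15,-0.09,0.43,0,0,0.02],[0,0,0.15,0,0,0],[0,0,0.1,0,0,0]]

```text
clock: 5.62
eef_pos: [616.2, 181.7, 46.2]
tool_rot: [3.141, 0.001, 0.18]
force: [0.2, -0.3, 0.3]
width: -0.0
```

Run:
```python
from h import *
s=ctrl.read_state(); print(s["clock"],s["eef_pos"],s["tool_rot"],s["force"],s["width"])
c=viewer.camera_info("wrist"); im=viewer.get_image("wrist"); cv2.imwrite("pics/w3.png",im)
plan(((615.9,178.9,34),10.16,2))
```

```text
5.625 [616.2277054  181.71333269  46.22386496] [3.14133155e+00 5.70968642e-04 1.79707614e-01] [ 0.24785554 -0.31432953  0.30512327] -0.02651036737564774
max 0.121
[[[-0.006,0.025,0.121,0,0,0.011],[-0.007,0.026,0.12,0,0,0.01]]]
```

View pics/w3.png

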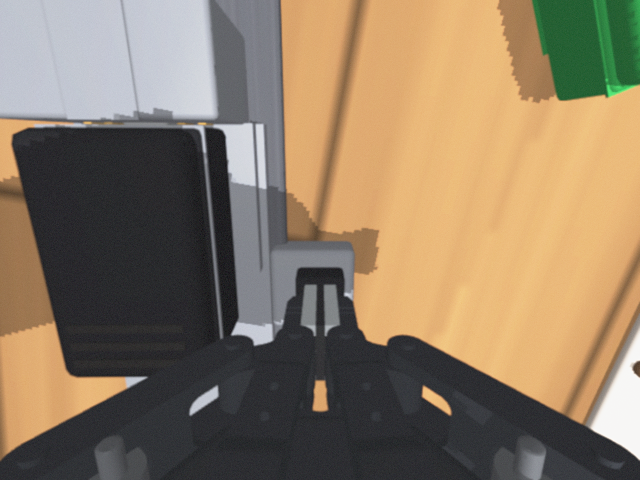

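The shut fingertips (320,290) stand over the pad (320,275), clear of the pack at left. I press gently next.

apply_moves:
  series:
    - [[-0.01,0.03,0.1,0,0,0],[0,0.02,0.08,0,0,0],[0,0,0.05,0,0,0],[0,0,0.03,0,0,0],[0,0,0.02,0,0,0]]

```text
clock: 6.3
eef_pos: [616.5, 179.2, 33.2]
tool_rot: [3.141, -0.0, 0.18]
force: [-1.9, -0.7, 4.0]
width: 0.1
```

apply_moves:
  series:
    - [[0,0,0.02,0,0,0],[0,0,0.02,0,0,0],[0,0,0.02,0,0,0],[0,0,0.02,0,0,0],[0,0,0,0,0,0]]

```text
clock: 6.92
eef_pos: [616.5, 179.2, 28.7]
tool_rot: [3.142, -0.0, 0.18]
force: [-0.2, -0.7, 3.7]
width: 0.1
```

apply_moves:
  series:
    - [[0,0,0.02,0,0,0],[0,0,0.015,0,0,0],[0,0,0.01,0,0,0],[0,0,0,0,0,0],[0,0,0,0,0,0]]

```text
clock: 7.55
eef_pos: [616.5, 179.3, 26.6]
tool_rot: [3.142, -0.0, 0.18]
force: [-0.7, -0.9, 3.0]
width: 0.2
```

Run:
```python
from h import *
s=ctrl.read_state(); print(s["clock"],s["eef_pos"],s["tool_rot"],s["force"],s["width"])
im=viewer.get_image("wrist"); cv2.imwrite("pics/w4.png",im)
a=cv2.imread("pics/w3.png")
cv2.imwrite("pics/w34.png",cv2.resize(np.hstack([a[80:400,:300],im[80:400,:300]]),(800,427)))
```

```text
7.55 [616.51910835 179.29872708  26.62867369] [ 3.14158882e+00 -2.23972103e-04  1.79598438e-01] [-0.69219426 -0.93444346  3.03683727] 0.17725352554074753
```

View pics/w34.png

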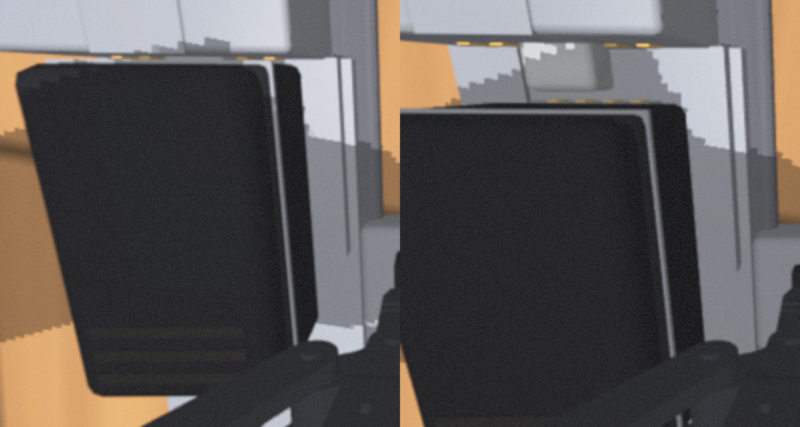

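The right half shows the pack freed: the ejector pin at (565,65) is out and a gap has opened. Next I lift and go over the pack.

Run:
```python
from h import *
c=viewer.camera_info("wrist"); L=(542.83,201.38,1.74808)
def inl(P): 
    d=P[:, :2]-np.array(L[:2]); cc,s=np.cos(L[2]),np.sin(L[2]); return np.c_[d[:,0]*cc+d[:,1]*s,-d[:,0]*s+d[:,1]*cc]
print("front-right top corner lamp",inl(plane(c,[[187.5,164]],79)),"(home: 42.5,-24.5)")
a=frame(L,[(-35,-68,0)])[0]; b=frame(L,[(-28,0,0)])[0]; y=np.degrees(L[2])-90
print(b)
plan(((a[0],a[1],120),y,4),((b[0],b[1],120),y,3),((b[0],b[1],41),y,4),((b[0],b[1],40),y,4))
```

```text
front-right top corner lamp [[ 31.10154544 -32.90858316]] (home: 42.5,-24.5)
[547.76798131 173.81886177   0.        ]
max 0.467
[[[-0.003,0.001,-0.467,0,0,0.006],[-0.003,0.002,-0.467,0,0,0.005],[-0.003,0.001,-0.467,0,0,0.006],[-0.003,0.001,-0.467,0,0,0.005],[-0.453,-0.047,-0.0,0,0,0.0]]]
[[[-0.454,-0.046,-0.0,0,0,0.0],[-0.453,-0.047,-0.0,0,0,0.0],[0.0,0.0,0.395,0,0,0.0],[0.0,0.0,0.395,0,0,0.0],[0.0,0.0,0.395,0,0,0.0]]]
[[[0.0,0.0,0.395,0,0,0.0],[0.0,0.0,0.005,0,0,0.0],[0.0,0.0,0.005,0,0,0.0],[0.0,0.0,0.005,0,0,0.0],[0.0,0.0,0.005,0,0,0.0]]]
```

Run:
```python
from h import *
c=viewer.camera_info("wrist"); L=(542.83,201.38,1.74808); s=ctrl.read_state()
def inl(P): 
    d=P[:, :2]-np.array(L[:2]); cc,s=np.cos(L[2]),np.sin(L[2]); return np.c_[d[:,0]*cc+d[:,1]*s,-d[:,0]*s+d[:,1]*cc].round(1)
c3=dict(c); o=-c["R"].T@c["t"]+np.array([616.228,181.713,46.224])-s["eef_pos"]; c3["t"]=-c["R"]@o
print("cam lamp",inl(o[None]),o, np.degrees(np.arctan2(c["R"][0,1],c["R"][0,0])))
print("TCP lamp",inl(np.array([[616.228,181.713,0]])))
for n,uv,z in (("boss F",(273,243),20),("boss F",(353,243),20),("head",(217,120),72),("packbright",(202,129.5),79),("packFL",(15,132),79),("packRL",(72,375),79),("pack side low rear",(238,322),31),("packRear bright bottom",(219,345),79),("rail",(264,124),28),("pad",(298,268),34),("pad",(343,268),34)):
    print(n,uv,inl(plane(c3,[uv],z)))
```

```text
cam lamp [[ 40.7 -66.9]] [601.49717696 253.20432031 190.12047723] 10.260858641888182
TCP lamp [[-32.3 -68.8]]
boss F (273, 243) [[-11.8 -43.1]]
boss F (353, 243) [[-11.7 -83.8]]
head (217, 120) [[ 45.2 -34.1]]
packbright (202, 129.5) [[ 42.2 -31.3]]
packFL (15, 132) [[41.  24.2]]
packRL (72, 375) [[-44.6  24.3]]
pack side low rear (238, 322) [[-50.4 -25.4]]
packRear bright bottom (219, 345) [[-32.3 -30.5]]
rail (264, 124) [[ 45.4 -42.3]]
pad (298, 268) [[-19.9 -56.6]]
pad (343, 268) [[-19.9 -78. ]]
```

apply_moves:
  series:
    - [[0,0,-0.47,0,0,0],[0,0,-0.47,0,0,0],[0,0,-0.47,0,0,0],[0,0,-0.47,0,0,0.02],[-0.46,-0.04,0,0,0,0]]
  claw: -1

```text
clock: 8.22
eef_pos: [595.9, 178.2, 122.2]
tool_rot: [-3.14, -0.006, 0.177]
force: [-1.1, 0.4, -0.9]
width: -0.1
```

apply_moves:
  series:
    - [[-0.46,-0.04,0,0,0,0],[-0.46,-0.04,0,0,0,0],[0,0,0.2,0,0,0],[0,0,0.2,0,0,0],[0,0,0,0,0,0]]
  claw: 0.8

```text
clock: 8.85
eef_pos: [547.6, 172.8, 99.2]
tool_rot: [3.141, 0.001, 0.177]
force: [-0.5, 0.9, -0.0]
width: 76.8
```

Run:
```python
from h import *
s=ctrl.read_state(); print(s["clock"],s["eef_pos"],s["tool_rot"],s["force"],s["width"])
im=viewer.get_image("wrist"); cv2.imwrite("pics/w5.png",im)
b=frame((542.83,201.38,1.74808),[(-28,1,0)])[0]
plan(((b[0],b[1],40),10.16,5))
```

```text
8.85 [547.57935549 172.81086899  99.1707199 ] [3.14141519e+00 1.49576727e-03 1.77135782e-01] [-0.46335073  0.87127329 -0.01567476] 76.84346429489705
max 0.239
[[[-0.004,-0.003,0.239,0,0,-0.0],[-0.003,-0.004,0.238,0,0,-0.001],[-0.004,-0.003,0.239,0,0,-0.0],[-0.003,-0.004,0.239,0,0,-0.0],[-0.004,-0.003,0.238,0,0,-0.001]]]
```

View pics/w5.png

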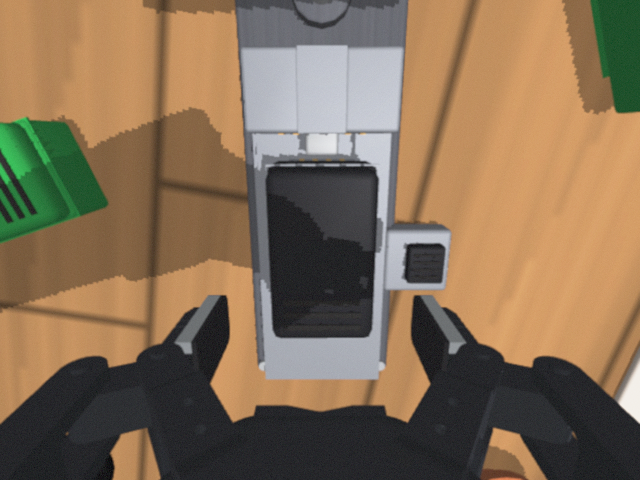

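The open fingers (inner edges at 228 and 412) straddle the pack, which is centred at column 321 and popped out, with the pin visible. I descend and grip.

apply_moves:
  series:
    - [[0,0,0.25,0,0,0],[0,0,0.25,0,0,0],[0,0,0.25,0,0,0],[0,0,0.25,0,0,0],[0,0,0.19,0,0,0]]

```text
clock: 9.52
eef_pos: [547.2, 172.9, 40.0]
tool_rot: [3.141, 0.001, 0.178]
force: [0.3, -0.9, 0.4]
width: 76.8
```

apply_moves:
  series:
    - [[0,0,0,0,0,0],[0,0,0,0,0,0],[0,0,0,0,0,0],[0,0,0,0,0,0],[0,0,0,0,0,0]]
  claw: -1

```text
clock: 10.15
eef_pos: [547.6, 173.1, 41.2]
tool_rot: [-3.141, -0.0, 0.177]
force: [0.6, -0.1, -0.9]
width: 55.3
```

Run:
```python
from h import *
s=ctrl.read_state(); print(s["clock"],s["eef_pos"],s["tool_rot"],s["force"],s["torque"],s["width"])
f=s["force"]; L=1.74808; print("lamp fx,fy",f[0]*np.cos(L)+f[1]*np.sin(L),-f[0]*np.sin(L)+f[1]*np.cos(L))
b=frame((542.83,201.38,1.74808),[(-28-64,0,0)])[0]
plan(((b[0],b[1],s["eef_pos"][2]),10.16,5))
```

```text
10.15 [547.55132844 173.08804249  41.21142877] [-3.14147229e+00 -3.58558138e-04  1.77498578e-01] [ 0.57609868 -0.08158291 -0.92508761] [-0.00849638 -0.03620887 -0.03462305] 55.314640426088246
lamp fx,fy -0.18190293959734624 -0.5526814455154206
max 0.254
[[[0.001,0.253,-0.0,0,0,0.0],[0.002,0.254,-0.0,0,0,0.001],[0.001,0.253,-0.0,0,0,-0.0],[0.001,0.253,-0.0,0,0,0.0],[0.002,0.253,-0.0,0,0,0.001]]]
```

apply_moves:
  series:
    - [[0,0.15,0,0,0,0],[0,0.27,0,0,0,0],[0,0.27,0,0,0,0],[0,0.27,0,0,0,0],[0,0.27,0,0,0,0]]

```text
clock: 10.78
eef_pos: [558.5, 111.2, 41.1]
tool_rot: [3.142, 0.0, 0.177]
force: [0.5, 1.2, -1.9]
width: 55.8
```

apply_moves:
  series:
    - [[0,0.05,0,0,0,0],[0,0,-0.04,0,0,0],[0,0,-0.04,0,0,0],[0,0,-0.06,0,0,0],[0,0,-0.06,0,0,0]]

```text
clock: 11.4
eef_pos: [558.4, 111.0, 51.1]
tool_rot: [-3.141, 0.0, 0.179]
force: [-0.8, -0.0, -4.6]
width: 55.6
```

Run:
```python
from h import *
s=ctrl.read_state(); print(s["clock"],s["eef_pos"],s["tool_rot"],s["force"],s["torque"],s["width"])
im=viewer.get_image("wrist"); cv2.imwrite("pics/w6.png",im)
```

```text
11.4 [558.35623515 111.04142588  51.11884577] [-3.14078243e+00  2.87625445e-04  1.78755758e-01] [-0.84373278 -0.04180709 -4.59886999] [-0.03836015 -0.01665792  0.02400944] 55.56145556003644
```

View pics/w6.png

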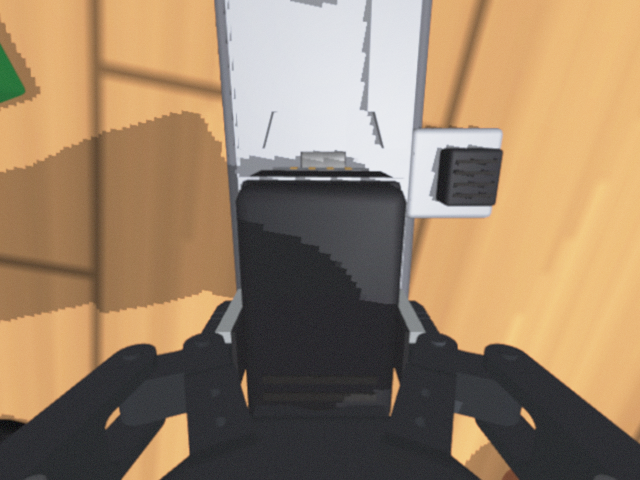

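The pack is out of the rails and lifted, held symmetrically (columns 240–403, front edge at row ~185). The catch nose and rail mouth are visible ahead of it.

Run:
```python
from h import *
import pickle
im=cv2.imread("pics/w1.png"); g=cv2.GaussianBlur(im,(1,3),0)[...,0].astype(int)  # blue
print("col 380-395 rows 205-245",np.median(g[205:245,375:395],1).astype(int).tolist())
print("rows 315-350",np.median(g[315:350,375:395],1).astype(int).tolist())
print("row 260-280 cols 300-450",np.median(g[255:280,300:450],0).astype(int).tolist())
c=pickle.load(open("w1.pkl","rb")); p=np.array([537.,-199,np.radians(80.2)])
for n,X in (("+x outer z0",(65,-55,0)),("+x outer z26",(65,-55,26)),("+x inner z26",(53,-55,26)),("+x inner z12",(53,-55,12)),("-x inner z12",(-53,-55,12)),("-x inner z26",(-53,-55,26)),("-x outer26",(-65,-55,26)),("y-20 z26",(15,-20,26)),("y-20 z12",(15,-20,12)),("y-90 z12",(15,-90,12)),("y-90 z26",(15,-90,26)),("y-98 z26",(15,-98,26))):
    print(n,proj(c,frame(p,[X])).round(1)[0])
c=viewer.camera_info("wrist"); s=ctrl.read_state(); y=s["tool_rot"][2]
for z in (89,87):
  P=plane(c,[(242,185),(401,185)],z)[:, :2]-s["eef_pos"][:2]
  print("front bevel in tool x,y",np.c_[P@[np.cos(y),np.sin(y)],P@[np.sin(y),-np.cos(y)]].round(1))
```

```text
col 380-395 rows 205-245 [78, 79, 79, 79, 79, 79, 78, 79, 84, 96, 116, 143, 169, 194, 212, 222, 227, 225, 219, 213, 205, 204, 206, 213, 220, 225, 228, 230, 230, 232, 232, 233, 234, 236, 238, 239, 239, 238, 238, 238]
rows 315-350 [238, 239, 239, 239, 238, 238, 238, 238, 236, 230, 221, 205, 183, 161, 141, 139, 158, 182, 203, 217, 222, 219, 207, 187, 155, 117, 89, 78, 76, 77, 77, 78, 77, 77, 78]
row 260-280 cols 300-450 [46, 44, 45, 43, 41, 39, 34, 47, 79, 115, 171, 219, 231, 226, 211, 186, 190, 216, 231, 237, 237, 234, 231, 223, 203, 174, 159, 157, 159, 159, 159, 159, 160, 160, 160, 159, 160, 160, 161, 161, 161, 161, 161, 161, 162, 160, 159, 156, 154, 151, 151, 173, 210, 231, 237, 237, 235, 234, 234, 237, 239, 238, 239, 238, 239, 238, 239, 239, 238, 238, 238, 238, 239, 239, 239, 239, 238, 239, 239, 239, 238, 239, 239, 239, 238, 238, 239, 239, 238, 239, 239, 239, 238, 238, 238, 239, 239, 238, 239, 239, 239, 239, 238, 239, 239, 238, 239, 239, 238, 239, 238, 238, 239, 239, 238, 239, 238, 239, 238, 238, 238, 234, 223, 201, 177, 155, 135, 118, 117, 144, 191, 225, 236, 237, 234, 216, 166, 110, 81, 78, 80, 80, 80, 81, 81, 82, 83, 83, 83, 82]
+x outer z0 [392.9 212.2]
+x outer z26 [398.5 218.1]
+x inner z26 [397.8 230.5]
+x inner z12 [394.7 226.8]
-x inner z12 [389.8 323. ]
-x inner z26 [392.4 330.1]
-x outer26 [391.9 340.3]
y-20 z26 [359.7 268.5]
y-20 z12 [358.2 263.5]
y-90 z12 [427.5 262.8]
y-90 z26 [431.8 267.9]
y-98 z26 [440.1 267.8]
front bevel in tool x,y [[-25.3 -58.6]
 [ 22.8 -58.6]]
front bevel in tool x,y [[-25.8 -58.3]
 [ 23.3 -58.3]]
```

Run:
```python
from h import *
plan(((558.5,105,115),10.2,2),((586.5,-223.2,115),-9.8,10),((586.5,-223.2,60),-9.8,3))
```

```text
max 0.659
[[[-0.012,0.058,-0.635,0,0,0.002],[-0.011,0.057,-0.636,0,0,0.002],[-0.061,0.656,0.0,0,0,0.333],[-0.038,0.658,0.0,0,0,0.334],[-0.016,0.658,0.0,0,0,0.333]]]
[[[0.008,0.659,0.0,0,0,0.333],[0.031,0.658,0.0,0,0,0.334],[0.053,0.657,0.0,0,0,0.333],[0.077,0.654,0.0,0,0,0.334],[0.099,0.651,0.0,0,0,0.333]]]
[[[0.122,0.648,0.0,0,0,0.333],[0.145,0.643,0.0,0,0,0.334],[-0.0,-0.0,0.367,0,0,-0.0],[-0.0,-0.0,0.367,0,0,-0.0],[-0.0,-0.0,0.366,0,0,-0.0]]]
```

apply_moves:
  series:
    - [[-0.01,0.06,-0.64,0,0,0],[-0.01,0.06,-0.64,0,0,0],[-0.06,0.66,0,0,0,0.33],[-0.04,0.66,0,0,0,0.33],[-0.02,0.66,0,0,0,0.33]]

```text
clock: 12.08
eef_pos: [566.8, 4.5, 115.2]
tool_rot: [-3.141, 0.0, 0.074]
force: [-0.1, -0.2, -3.8]
width: 55.4
```

apply_moves:
  series:
    - [[0.01,0.66,0,0,0,0.33],[0.03,0.66,0,0,0,0.33],[0.05,0.66,0,0,0,0.34],[0.08,0.65,0,0,0,0.34],[0.1,0.65,0,0,0,0.34]]

```text
clock: 12.7
eef_pos: [581.1, -159.6, 114.9]
tool_rot: [-3.141, 0.0, -0.103]
force: [1.8, 0.4, -4.1]
width: 55.4
```

apply_moves:
  series:
    - [[0.12,0.65,0,0,0,0.33],[0.15,0.64,0,0,0,0.33],[0,0,0.37,0,0,0],[0,0,0.37,0,0,0],[0,0,0.2,0,0,0]]

```text
clock: 13.32
eef_pos: [585.9, -222.6, 66.1]
tool_rot: [-3.14, 0.003, -0.169]
force: [0.5, 0.6, -4.4]
width: 55.1
```

Run:
```python
from h import *
s=ctrl.read_state(); print(s["clock"],s["eef_pos"],s["tool_rot"],s["force"],s["torque"],s["width"])
im=viewer.get_image("wrist"); cv2.imwrite("pics/w7.png",im)
plan(((586.5,-223.2,60),-9.8,2))
```

```text
13.325 [ 585.93921292 -222.57208278   66.12075607] [-3.14004518e+00  3.09867930e-03 -1.68924085e-01] [ 0.52912546  0.61699673 -4.37282052] [-0.0419316   0.00039541 -0.01867962] 55.12049797869622
max 0.053
[[[0.01,0.004,0.053,0,0,0.01],[0.01,0.004,0.053,0,0,0.011]]]
```

View pics/w7.png

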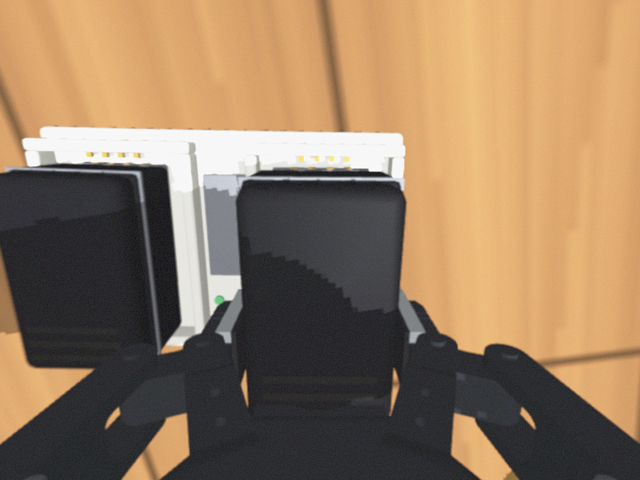

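The held pack (columns 240–403) is over the free bay, whose gold contacts centre on (323,159). The fresh pack is at left, terminals to the top. I check the lateral and front positions numerically.

Run:
```python
from h import *
c=viewer.camera_info("wrist"); s=ctrl.read_state(); y=s["tool_rot"][2]
def t(uv,z):
  P=plane(c,uv,z)[:, :2]-s["eef_pos"][:2]; return np.c_[P@[np.cos(y),np.sin(y)],P@[np.sin(y),-np.cos(y)]].round(1).tolist()
print("contacts b z12/20",t([(323,159)],12),t([(323,159)],20))
print("contacts a",t([(113,155)],12),t([(113,155)],20))
print("outer base edge z0 / z26",t([(42,129),(402,135)],0),t([(30,143),(402,148)],26))
print("pack front bevel",t([(242,185),(401,185)],104))
print("fresh top front bevel z71",t([(0,175),(137,177)],71), "rear",t([(30,363),(160,363)],71))
im=cv2.imread("pics/w7.png"); print(np.median(im[122:180,270:295,0],1).astype(int).tolist())
```

```text
contacts b z12/20 [[-0.4, -60.0]] [[-0.4, -60.5]]
contacts a [[-115.0, -61.8]] [[-110.4, -62.3]]
outer base edge z0 / z26 [[-159.0, -75.2], [44.7, -72.5]] [[-146.8, -68.1], [39.4, -66.2]]
pack front bevel [[-25.1, -58.0], [22.5, -58.0]]
fresh top front bevel z71 [[-125.2, -57.1], [-73.2, -56.6]] rear [[-133.3, 27.2], [-75.0, 27.7]]
[106, 106, 106, 105, 105, 106, 105, 103, 121, 189, 244, 248, 247, 247, 247, 247, 247, 247, 247, 247, 247, 242, 246, 247, 247, 247, 247, 247, 247, 247, 247, 247, 246, 246, 247, 247, 247, 247, 247, 247, 240, 232, 228, 227, 217, 166, 119, 99, 66, 39, 35, 35, 34, 55, 116, 183, 214, 186]
```

apply_moves:
  series:
    - [[0.01,0.13,0,0,0,0.12],[0,0,0.15,0,0,0],[0,0,0.12,0,0,0],[0,0,0.1,0,0,0],[0,0,0.05,0,0,0]]

```text
clock: 14.0
eef_pos: [586.1, -231.0, 46.7]
tool_rot: [-3.141, 0.0, -0.184]
force: [0.5, -0.1, -4.4]
width: 55.1
```

apply_moves:
  series:
    - [[0,0,0.1,0,0,0],[0,0,0.05,0,0,0],[0,0,0.03,0,0,0],[0,0,0,0,0,0],[0,0,0,0,0,0]]

```text
clock: 14.62
eef_pos: [586.5, -231.3, 38.2]
tool_rot: [3.142, -0.0, -0.184]
force: [-0.2, 0.2, -4.1]
width: 55.3
```

apply_moves:
  series:
    - [[0,0,0.04,0,0,0],[0,0,0.03,0,0,0],[0,0,0.02,0,0,0],[0,0,0.01,0,0,0],[0,0,0,0,0,0]]

```text
clock: 15.25
eef_pos: [586.3, -231.2, 33.0]
tool_rot: [-3.142, 0.0, -0.184]
force: [0.7, 0.2, -4.7]
width: 55.7
```

apply_moves:
  series:
    - [[0,0,0.01,0,0,0],[0,0,0.01,0,0,0],[0,0,0,0,0,0],[0,0,0,0,0,0],[0,0,0,0,0,0]]

```text
clock: 15.88
eef_pos: [586.4, -231.3, 32.9]
tool_rot: [3.141, -0.0, -0.184]
force: [-2.8, 1.0, 6.4]
width: 55.5
```

apply_moves:
  series:
    - [[0,0,-0.02,0,0,0],[0,0,0,0,0,0],[0,0,0,0,0,0],[0,0,-0.1,0,0,0],[0,0,-0.3,0,0,0]]
  claw: 0.7

```text
clock: 16.5
eef_pos: [585.8, -231.0, 53.1]
tool_rot: [-3.141, 0.002, -0.184]
force: [0.1, 0.0, -0.3]
width: 72.8
```

apply_moves:
  series:
    - [[0,0,-0.5,0,0,0],[0,0,-0.5,0,0,0],[0,0,-0.3,0,0,0],[0,0,0,0,0,0],[0,0,0,0,0,0]]

```text
clock: 17.12
eef_pos: [585.7, -231.2, 117.5]
tool_rot: [-3.142, 0.001, -0.184]
force: [0.7, -0.4, -0.7]
width: 72.8
```

Run:
```python
from h import *
import pickle
s=ctrl.read_state(); print(s["clock"],s["eef_pos"],s["tool_rot"],s["force"],s["torque"],s["width"])
pickle.dump(viewer.camera_info("wrist"),open("w8.pkl","wb"))
im=viewer.get_image("wrist"); cv2.imwrite("pics/w8.png",im)
im=cv2.convertScaleAbs(im,alpha=1.4)
cv2.imwrite("pics/w8c.png",im)
```

```text
17.125 [ 585.70753339 -231.18284884  117.45197021] [-3.14156369e+00  1.22775682e-03 -1.83812000e-01] [ 0.7155521  -0.43390651 -0.66814085] [-0.00973934  0.04744471  0.01604667] 72.80119149956009
```

View pics/w8c.png

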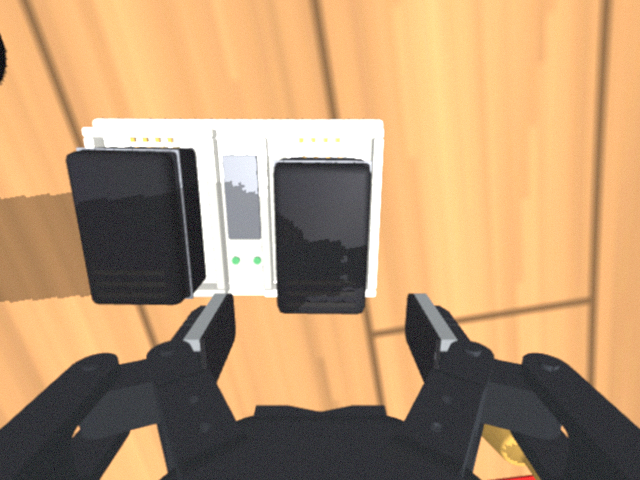

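Both packs stand in the charger: the flat one at (322,237) in the free bay, the fresh one at (130,227). I locate the fresh one from this view.

Run:
```python
from h import *
import pickle
c=pickle.load(open("w8.pkl","rb")); k=3.5
X=np.array([(46-k,28-k,71),(46-k,-28+k,71),(-46+k,-28+k,71),(-46+k,28-k,71)])
for n,uv,p0 in (("fresh",[(72,152),(177,152),(186,302),(93,302)],[483,-188,1.38]),("flat",[(277,163),(368,163),(363,311),(280,311)],[589,-208,1.38])):
    q,e=fit(c,uv,X,p0); print(n,q.round(1),np.degrees(q[2]),e,np.round(proj(c,frame(q,X))-np.array(uv),1).tolist())
q=np.array([483.1,-188.5,np.radians(79.0)])
b=frame(q,[(-16,0,0)])[0]; print(b)
plan(((b[0],b[1],110),-11,4),((b[0],b[1],50),-11,4),((b[0],b[1],34),-11,2))
```

```text
fresh [ 484.5 -191.4    1.3] 76.94453370205571 5.821835401309869 [[4.1, -1.2], [-5.8, 3.5], [-3.8, -0.3], [5.5, -3.3]]
flat [ 587.6 -216.4    1.4] 79.23733398800661 2.4223835195273296 [[-0.6, 1.6], [0.4, 1.9], [-0.7, -2.1], [0.9, -2.4]]
[ 480.04705607 -204.20603494    0.        ]
max 0.544
[[[-0.543,-0.036,0.036,0,0,0.02],[-0.544,-0.034,0.035,0,0,0.019],[-0.543,-0.033,0.036,0,0,0.02],[-0.544,-0.033,0.036,0,0,0.019],[0.0,0.0,0.3,0,0,0.0]]]
[[[0.0,0.0,0.3,0,0,0.0],[0.0,0.0,0.3,0,0,0.0],[0.0,0.0,0.3,0,0,0.0],[0.0,0.0,0.16,0,0,0.0],[0.0,0.0,0.16,0,0,0.0]]]
```

apply_moves:
  series:
    - [[-0.54,-0.02,0.03,0,0,0.03],[-0.54,-0.02,0.03,0,0,0.03],[-0.54,-0.02,0.03,0,0,0.03],[-0.53,-0.01,0.03,0,0,0.03],[0,0,0.2,0,0,0]]
  claw: 0.8

```text
clock: 17.8
eef_pos: [479.3, -207.5, 101.5]
tool_rot: [3.141, 0.003, -0.197]
force: [0.2, -0.2, 0.7]
width: 76.9
```

Run:
```python
from h import *
s=ctrl.read_state(); print(s["clock"],s["eef_pos"],s["tool_rot"],s["force"],s["width"])
c=viewer.camera_info("wrist"); im=viewer.get_image("wrist"); cv2.imwrite("pics/w9.png",im)
plan(((480.5,-205.2,50),-11.3,4),((480.5,-205.2,33.5),-11.3,3))
# edges of the dark pack top in rows near grasp: dark columns
g=im.max(2).astype(int)
for r in (190,230,270): 
    d=np.where(g[r,200:440]<75)[0]+200; print(r,d.min() if len(d) else None,d.max() if len(d) else None)
d=np.where(np.median(g[100:420,310:330],1)<75)[0]+100; print("rows",d[:3],d[-3:])
```

```text
17.8 [ 479.28286483 -207.46970067  101.5050613 ] [ 3.14144454e+00  2.50642196e-03 -1.96718865e-01] [ 0.188424   -0.17905763  0.69272973] 76.89143722189091
max 0.252
[[[-0.002,-0.011,0.252,0,0,0.002],[-0.001,-0.011,0.251,0,0,0.002],[-0.002,-0.011,0.252,0,0,0.002],[-0.002,-0.011,0.251,0,0,0.002],[0.0,-0.0,0.11,0,0,-0.0]]]
[[[0.0,-0.0,0.11,0,0,-0.0],[0.0,-0.0,0.11,0,0,-0.0]]]
190 238 372
230 271 370
270 272 368
rows [156 161 162] [417 418 419]
```

apply_moves:
  series:
    - [[0,-0.01,0.3,0,0,0],[0,-0.01,0.3,0,0,0],[0,-0.01,0.3,0,0,0],[0,-0.01,0.3,0,0,0],[0,0,0.15,0,0,0]]

```text
clock: 18.48
eef_pos: [481.3, -205.4, 33.2]
tool_rot: [-3.141, 0.001, -0.196]
force: [1.1, 1.0, 0.6]
width: 77.0
```

apply_moves:
  series:
    - [[0,0,0,0,0,0],[0,0,0,0,0,0],[0,0,0,0,0,0],[0,0,0,0,0,0],[0,0,0,0,0,0]]
  claw: -1

```text
clock: 19.1
eef_pos: [481.7, -205.7, 34.6]
tool_rot: [-3.142, -0.0, -0.196]
force: [0.3, -0.6, -3.0]
width: 55.5
```

apply_moves:
  series:
    - [[0,0,-0.1,0,0,0],[0,0,-0.3,0,0,0],[0,0,-0.5,0,0,0],[0,0,-0.5,0,0,0],[0,0,-0.2,0,0,0]]

```text
clock: 19.73
eef_pos: [482.7, -206.1, 116.8]
tool_rot: [3.141, -0.003, -0.196]
force: [1.4, -0.6, -4.0]
width: 55.3
```

Run:
```python
from h import *
import pickle
s=ctrl.read_state(); print(s["clock"],s["eef_pos"],s["tool_rot"],s["force"],s["torque"],s["width"])
im=viewer.get_image("wrist"); cv2.imwrite("pics/w10.png",im)
g=im.max(2).astype(int)
a=cv2.imread("pics/w6.png").max(2).astype(int)
# held packs: same tool-frame look; compare front edge rows and side columns
for n,G in (("flat",a),("fresh",g)):
    print(n,"col320",G[160:200,315:325].mean(1).astype(int).tolist())
    for r in (210,260): print(r,G[r,232:250].tolist(),G[r,395:413].tolist())
# lamp line: TCP measured when gripped in rails
L=1.74808; t=np.array([547.55,173.09]); u=np.array([np.cos(L),np.sin(L)])
b=t-u*(70-12); print("deck TCP",b)
plan((( s["eef_pos"][0]+10,-160,125),-11.3,1),((b[0],b[1]-20,125),10.16,10),((b[0],b[1]-8,125),10.16,1))
```

```text
19.725 [ 482.74931849 -206.07255627  116.76313521] [ 3.14101641 -0.0033779  -0.19638644] [ 1.40169598 -0.58292176 -3.97548531] [-0.02786675  0.00268813 -0.01241224] 55.32121784857269
flat col320 [168, 157, 152, 153, 157, 161, 157, 141, 117, 109, 96, 56, 36, 36, 35, 41, 86, 173, 231, 222, 133, 57, 41, 37, 38, 39, 42, 43, 44, 47, 48, 52, 54, 56, 59, 62, 66, 69, 69, 71]
210 [89, 92, 99, 91, 62, 45, 48, 52, 52, 51, 55, 55, 54, 56, 61, 62, 61, 64] [83, 81, 78, 75, 72, 65, 65, 57, 55, 56, 84, 133, 161, 182, 200, 217, 226, 234]
260 [162, 153, 118, 85, 88, 93, 92, 69, 53, 45, 43, 46, 42, 43, 43, 43, 46, 42] [69, 67, 61, 61, 53, 60, 103, 157, 167, 150, 142, 137, 138, 135, 125, 113, 128, 143]
fresh col320 [235, 235, 235, 235, 235, 229, 195, 136, 109, 84, 49, 35, 34, 36, 56, 123, 193, 216, 166, 85, 41, 37, 37, 40, 40, 44, 44, 47, 48, 53, 55, 56, 58, 61, 63, 66, 67, 71, 70, 71]
210 [159, 148, 119, 67, 47, 52, 48, 58, 53, 54, 59, 59, 59, 64, 62, 58, 61, 63] [69, 65, 63, 55, 54, 72, 133, 207, 229, 232, 228, 211, 217, 230, 217, 173, 158, 158]
260 [155, 152, 150, 157, 155, 153, 119, 71, 39, 39, 33, 47, 47, 41, 44, 42, 45, 43] [57, 50, 68, 176, 254, 249, 248, 248, 247, 240, 232, 216, 176, 155, 157, 189, 242, 249]
deck TCP [557.77867556 115.99907081]
max 0.945
[[[0.014,-0.945,-0.158,0,0,0.007],[0.027,-0.528,0.0,0,0,-0.358],[0.047,-0.526,0.0,0,0,-0.357],[0.067,-0.524,0.0,0,0,-0.358],[0.086,-0.521,0.0,0,0,-0.358]]]
[[[0.105,-0.517,0.0,0,0,-0.357],[0.125,-0.514,0.0,0,0,-0.358],[0.144,-0.508,0.0,0,0,-0.358],[0.163,-0.502,0.0,0,0,-0.357],[0.182,-0.496,0.0,0,0,-0.358]]]
[[[0.2,-0.489,0.0,0,0,-0.358],[0.042,-0.236,0.0,0,0,0.0]]]
```

apply_moves:
  series:
    - [[0.01,-0.6,-0.16,0,0,0],[0.02,-0.6,0,0,0,-0.35],[0.05,-0.53,0,0,0,-0.36],[0.07,-0.53,0,0,0,-0.36],[0.09,-0.53,0,0,0,-0.36]]

```text
clock: 20.4
eef_pos: [514.7, -68.6, 122.1]
tool_rot: [3.142, 0.001, -0.045]
force: [0.5, 0.2, -3.3]
width: 54.9
```

apply_moves:
  series:
    - [[0.11,-0.53,0,0,0,-0.36],[0.13,-0.52,0,0,0,-0.36],[0.14,-0.52,0,0,0,-0.36],[0.16,-0.52,0,0,0,-0.36],[0.18,-0.52,0,0,0,-0.36]]

```text
clock: 21.02
eef_pos: [546.8, 62.8, 121.9]
tool_rot: [3.141, 0.001, 0.143]
force: [1.3, 0.1, -3.2]
width: 55.5
```

apply_moves:
  series:
    - [[0.2,-0.5,0,0,0,-0.36],[0.1,-0.35,0,0,0,0],[0,0,0.2,0,0,0],[0,0,0,0,0,0],[0,0,0,0,0,0]]

```text
clock: 21.65
eef_pos: [555.1, 104.7, 112.2]
tool_rot: [3.141, 0.001, 0.178]
force: [-0.2, 0.4, -3.0]
width: 55.2
```

Run:
```python
from h import *
s=ctrl.read_state(); print(s["clock"],s["eef_pos"],s["tool_rot"],s["force"],s["torque"],s["width"])
plan(((558.0,114.7,70),10.16,3),((558.0,114.7,48),10.16,2))
```

```text
21.65 [555.06127855 104.69709757 112.16912055] [3.14051279e+00 1.22864221e-03 1.77584039e-01] [-0.18385165  0.40909351 -3.04786979] [-0.0600036  -0.02772827 -0.01313922] 55.245045155102375
max 0.281
[[[0.031,-0.062,0.281,0,0,0.001],[0.031,-0.062,0.281,0,0,0.001],[0.031,-0.063,0.281,0,0,0.0],[0.0,0.0,0.22,0,0,0.0],[0.0,0.0,0.22,0,0,0.0]]]
```

apply_moves:
  series:
    - [[0.03,-0.06,0.28,0,0,0],[0.03,-0.06,0.28,0,0,0],[0.03,-0.06,0.28,0,0,0],[0,0,0.22,0,0,0],[0,0,0.22,0,0,0]]

```text
clock: 22.28
eef_pos: [558.1, 116.1, 47.6]
tool_rot: [3.141, 0.0, 0.18]
force: [-0.1, -0.3, -1.4]
width: 55.2
```

apply_moves:
  series:
    - [[0,0,0.04,0,0,0],[0,0,0.03,0,0,0],[0,0,0.02,0,0,0],[0,0,0,0,0,0],[0,0,0,0,0,0]]

```text
clock: 22.9
eef_pos: [558.4, 116.1, 44.4]
tool_rot: [-3.142, -0.001, 0.18]
force: [-0.6, -0.1, -0.6]
width: 54.8
```

Run:
```python
from h import *
s=ctrl.read_state(); print(s["clock"],s["eef_pos"],s["tool_rot"],s["force"],s["torque"],s["width"])
im=viewer.get_image("wrist"); cv2.imwrite("pics/w11.png",im)
cv2.imwrite("pics/w11c.png",cv2.resize(im[60:300,180:500],(800,600),interpolation=cv2.INTER_CUBIC))
plan(((558.0,114.7,42.8),10.16,1))
```

```text
22.9 [558.39897003 116.08839248  44.36299224] [-3.14156802e+00 -5.35766523e-04  1.79509182e-01] [-0.59134505 -0.11623212 -0.63180386] [0.06643043 0.20095259 0.00791296] 54.81445134163754
max 0.031
[[[-0.014,0.026,0.031,0,0,0.021]]]
```

View pics/w11c.png

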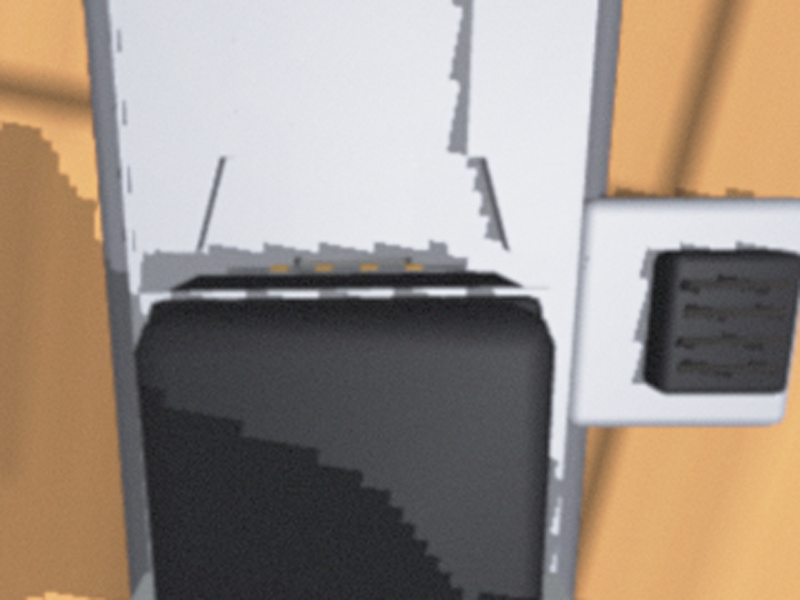

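The tongue front sits just at the nose (350,262), so it may be resting on it. The rails (centre 354) are about 1 mm right of the pack (345). I back off, shift and set down again.

apply_moves:
  series:
    - [[0,0,-0.06,0,0,0],[0.016,0.14,0,0,0,0.02],[0,0,0.04,0,0,0],[0,0,0.03,0,0,0],[0,0,0,0,0,0]]

```text
clock: 23.58
eef_pos: [560.4, 108.7, 43.4]
tool_rot: [3.141, 0.0, 0.177]
force: [-0.2, -2.5, -0.6]
width: 55.1
```

apply_moves:
  series:
    - [[0,0,0.01,0,0,0],[0,0,0.01,0,0,0],[0,0,0,0,0,0],[0,0,0,0,0,0],[0,0,0,0,0,0]]

```text
clock: 24.2
eef_pos: [560.3, 109.2, 42.6]
tool_rot: [3.141, -0.0, 0.177]
force: [0.8, -2.5, 0.2]
width: 55.1
```

apply_moves:
  series:
    - [[0,-0.1,0,0,0,0],[0,-0.12,0,0,0,0],[0,-0.12,0,0,0,0],[0,-0.12,0,0,0,0],[0,-0.12,0,0,0,0]]

```text
clock: 24.82
eef_pos: [555.0, 138.5, 42.6]
tool_rot: [-3.141, 0.0, 0.178]
force: [0.7, -0.9, 0.6]
width: 55.3
```

apply_moves:
  series:
    - [[0,-0.12,0,0,0,0],[0,-0.12,0,0,0,0],[0,-0.12,0,0,0,0],[0,-0.12,0,0,0,0],[0,-0.1,0,0,0,0]]

```text
clock: 25.45
eef_pos: [550.0, 166.9, 42.6]
tool_rot: [-3.142, -0.0, 0.178]
force: [-1.1, -0.9, 0.6]
width: 55.4
```

```bash
cat >> h.py <<'E'
def st():
    s=ctrl.read_state(); L=1.74808; u=np.array([np.cos(L),np.sin(L)]); v=np.array([-u[1],u[0]])
    d=s["eef_pos"][:2]-[542.83,201.38]; f=s["force"][:2]
    print("t",round(s["clock"],2),"lamp xy",(d@u).round(2),(d@v).round(2),"z",s["eef_pos"][2].round(2),"f",(f@u).round(2),(f@v).round(2),s["force"][2].round(2),"tq",s["torque"].round(2),"w",round(s["width"],1))
E
python3 -c "
from h import *
st()"
```

```text
t 25.45 lamp xy -35.24 -0.93 z 42.61 f -0.68 1.25 0.55 tq [-0.28 -0.02 -0.01] w 55.4
```

apply_moves:
  series:
    - [[0,-0.04,0,0,0,0],[0,-0.04,0,0,0,0],[0,-0.04,0,0,0,0],[0,-0.024,0,0,0,0],[0,-0.02,0,0,0,0]]

```text
clock: 26.08
eef_pos: [548.6, 174.5, 42.6]
tool_rot: [3.142, -0.0, 0.177]
force: [-0.8, -0.9, 0.3]
width: 55.4
```

apply_moves:
  series:
    - [[0,-0.02,0,0,0,0],[0,-0.02,0,0,0,0],[0,-0.02,0,0,0,0],[0,-0.02,0,0,0,0],[0,-0.02,0,0,0,0]]

```text
clock: 26.7
eef_pos: [548.2, 176.3, 42.7]
tool_rot: [3.138, 0.001, 0.176]
force: [1.7, -9.5, 5.8]
width: 55.5
```

```bash
python3 -c "
from h import *
st()"
```

```text
t 26.7 lamp xy -25.66 -0.84 z 42.74 f -9.62 -0.02 5.79 tq [-1.74 -0.29  0.04] w 55.5
```

apply_moves:
  series:
    - [[0,-0.02,0,0,0,0],[0,-0.02,0,0,0,0],[0,-0.02,0,0,0,0],[0,-0.02,0,0,0,0],[0,-0.02,0,0,0,0]]

```text
clock: 27.32
eef_pos: [547.6, 179.1, 42.9]
tool_rot: [3.135, 0.001, 0.174]
force: [1.9, -10.5, 7.4]
width: 55.3
```

```bash
python3 -c "
from h import *
st()"
```

```text
t 27.32 lamp xy -22.76 -0.73 z 42.91 f -10.64 -0.04 7.41 tq [-2.22 -0.31 -0.01] w 55.3
```

apply_moves:
  series:
    - [[0,-0.02,0,0,0,0],[0,-0.02,0,0,0,0],[0,-0.02,0,0,0,0],[0,-0.02,0,0,0,0],[0,-0.02,0,0,0,0]]

```text
clock: 27.95
eef_pos: [546.8, 183.5, 42.9]
tool_rot: [3.134, 0.001, 0.174]
force: [1.7, -11.8, 7.2]
width: 55.7
```

```bash
python3 -c "
from h import *
st()"
```

```text
t 27.95 lamp xy -18.26 -0.72 z 42.94 f -11.87 0.37 7.23 tq [-2.41 -0.36  0.  ] w 55.7
```

apply_moves:
  series:
    - [[0,-0.01,0,0,0,0],[0,-0.01,0,0,0,0],[0,-0.01,0,0,0,0],[0,0,0,0,0,0],[0,0,0,0,0,0]]

```text
clock: 28.58
eef_pos: [546.4, 185.0, 42.9]
tool_rot: [3.134, 0.002, 0.174]
force: [2.0, -12.0, 6.9]
width: 55.2
```

```bash
python3 -c "
from h import *
st()"
```

```text
t 28.57 lamp xy -16.75 -0.67 z 42.91 f -12.14 0.13 6.89 tq [-2.4  -0.28 -0.02] w 55.2
```

```bash
cat >> h.py <<'E'
def pad():
    c=viewer.camera_info("wrist"); im=viewer.get_image("wrist"); g=im.max(2)
    L=(542.83,201.38,1.74808)
    for z in (34,31,28): print("pred z",z,proj(c,frame(L,[(-35,-68,z),(-22,-80,z),(-48,-80,z),(-22,-56,z)])).round(1).tolist())
    u,v=proj(c,frame(L,[(-35,-68,32)]))[0].astype(int)
    x0,y0=max(u-45,0),max(v-45,0); m=(g[y0:v+45,x0:u+45]<85).astype(np.uint8)
    n,l,stt,ce=cv2.connectedComponentsWithStats(m); 
    for i in range(1,n):
        if stt[i,4]>150: print("blob",stt[i,0]+x0,stt[i,1]+y0,stt[i,2:],(ce[i]+[x0,y0]).round(1))
    # gap between pack front and head
    f=proj(c,frame(L,[(47.5,0,72),(46,0,79),(42.5,0,79)])); print("head edge,pack front rows",f.round(1).tolist())
    r0=max(int(f[0,1])-12,0); print("rows from",r0,g[r0:int(f[2,1])+14,int(f[0,0])-25:int(f[0,0])-15].mean(1).astype(int).tolist())
    return im
E
python3 -c "
from h import *
cv2.imwrite('pics/w12.png',pad()); st()"
```

```text
pred z 34 [[461.1, 328.6], [489.4, 304.6], [482.5, 351.6], [438.9, 304.6]]
pred z 31 [[458.8, 325.3], [486.5, 301.7], [479.8, 348.1], [436.9, 301.7]]
pred z 28 [[456.5, 322.2], [483.7, 298.9], [477.3, 344.6], [435.0, 298.9]]
blob 414 298 [  90   73 4791] [452.1 337.9]
head edge,pack front rows [[322.3, 164.6], [322.5, 171.6], [322.5, 183.3]]
rows from 152 [232, 232, 232, 232, 232, 232, 232, 232, 232, 232, 232, 232, 232, 232, 232, 231, 232, 232, 232, 231, 214, 125, 49, 60, 107, 145, 135, 86, 49, 42, 38, 37, 40, 42, 43, 46, 48, 49, 53, 54, 58, 60, 63, 66, 67]
t 28.62 lamp xy -16.7 -0.68 z 42.95 f -11.4 1.2 7.35 tq [-2.31 -0.32  0.05] w 55.3
```

```bash
cat >> h.py <<'E'
def peaks(g,col,r0,r1):
    return g[r0:r1,col-4:col+4].mean(1).astype(int).tolist()
def inl(P):
    L=1.74808; d=P[:,:2]-[542.83,201.38]; return np.c_[d[:,0]*np.cos(L)+d[:,1]*np.sin(L),-d[:,0]*np.sin(L)+d[:,1]*np.cos(L)]
E
python3 - <<'E'
from h import *
from scipy.spatial.transform import Rotation as Ro
c=viewer.camera_info("wrist"); s=ctrl.read_state()
R=Ro.from_euler("xyz",s["tool_rot"]).as_matrix()
# camera in tool frame
o=-c["R"].T@c["t"]; ot=R.T@(o-s["eef_pos"]); Rt=c["R"]@R
def cam(pos,rot):
    R=Ro.from_euler("xyz",rot).as_matrix(); d=dict(c); d["R"]=Rt@R.T; d["t"]=-d["R"]@(np.array(pos)+R@ot); return d
c3=cam([616.228,181.713,46.224],[3.14133,.00057,.179708])
for n,f,cc,cols in (("w3 home","pics/w3.png",c3,(60,110,160)),("w12","pics/w12.png",c,(280,300,345,370))):
    g=cv2.imread(f).max(2).astype(int)
    for col in cols:
        r0=105 if n[:2]=="w3" else 165
        p=np.array(peaks(g,col,r0,r0+35)); print(n,col,p.tolist())
        x=lambda r,z:inl(plane(cc,[(col,r)],z))[0].round(1)
        print("   rows->x at z72:",[(r,x(r,72)[0]) for r in range(r0,r0+34,4)]," z79:",[(r,x(r,79)[0]) for r in range(r0,r0+34,4)])
E
```

```text
w3 home 60 [209, 209, 208, 208, 210, 209, 208, 208, 203, 195, 188, 180, 161, 130, 102, 94, 127, 201, 222, 198, 153, 121, 80, 47, 42, 43, 43, 46, 47, 46, 45, 45, 45, 41, 43]
   rows->x at z72: [(105, np.float64(49.2)), (109, np.float64(48.0)), (113, np.float64(46.8)), (117, np.float64(45.6)), (121, np.float64(44.4)), (125, np.float64(43.2)), (129, np.float64(42.0)), (133, np.float64(40.8)), (137, np.float64(39.6))]  z79: [(105, np.float64(48.7)), (109, np.float64(47.6)), (113, np.float64(46.5)), (117, np.float64(45.3)), (121, np.float64(44.2)), (125, np.float64(43.1)), (129, np.float64(42.0)), (133, np.float64(40.8)), (137, np.float64(39.7))]
w3 home 110 [210, 211, 211, 211, 211, 210, 211, 210, 209, 209, 209, 209, 205, 188, 146, 102, 105, 142, 158, 144, 136, 131, 101, 58, 36, 40, 40, 40, 41, 44, 41, 42, 41, 41, 44]
   rows->x at z72: [(105, np.float64(49.3)), (109, np.float64(48.2)), (113, np.float64(47.0)), (117, np.float64(45.8)), (121, np.float64(44.6)), (125, np.float64(43.4)), (129, np.float64(42.2)), (133, np.float64(41.0)), (137, np.float64(39.8))]  z79: [(105, np.float64(48.8)
[... 2702 characters left out ...]
loat64(40.7)), (193, np.float64(39.5)), (197, np.float64(38.3))]
w12 370 [235, 232, 223, 208, 185, 159, 115, 64, 38, 72, 143, 183, 150, 94, 53, 40, 38, 36, 40, 41, 44, 44, 46, 50, 50, 54, 59, 60, 62, 66, 68, 73, 75, 79, 84]
   rows->x at z72: [(165, np.float64(47.3)), (169, np.float64(46.0)), (173, np.float64(44.8)), (177, np.float64(43.5)), (181, np.float64(42.2)), (185, np.float64(40.9)), (189, np.float64(39.6)), (193, np.float64(38.3)), (197, np.float64(37.0))]  z79: [(165, np.float64(47.9)), (169, np.float64(46.7)), (173, np.float64(45.5)), (177, np.float64(44.3)), (181, np.float64(43.1)), (185, np.float64(41.9)), (189, np.float64(40.7)), (193, np.float64(39.5)), (197, np.float64(38.2))]
```

Run:
```python
from h import *
from scipy.spatial.transform import Rotation as Ro
c=viewer.camera_info("wrist"); s=ctrl.read_state()
R=Ro.from_euler("xyz",s["tool_rot"]).as_matrix(); o=-c["R"].T@c["t"]; ot=R.T@(o-s["eef_pos"]); Rt=c["R"]@R
def cam(pos,rot):
    R=Ro.from_euler("xyz",rot).as_matrix(); d=dict(c); d["R"]=Rt@R.T; d["t"]=-d["R"]@(np.array(pos)+R@ot); return d
L=(542.83,201.38,1.74808)
for n,f,cc in (("w5 popped","pics/w5.png",cam([547.579,172.811,99.171],[3.1414,.0015,.17714])),("w6 up","pics/w6.png",cam([558.356,111.041,51.119],[-3.14078,.00029,.178756])),("w12","pics/w12.png",c)):
    g=cv2.imread(f).max(2).astype(int)
    for xl in (-28,-35):
        ys=np.arange(-95,-40,0.5); P=proj(cc,frame(L,[(xl,y,34) for y in ys]))
        v=cv2.remap(g.astype(np.float32),P[:,0].astype(np.float32)[None],P[:,1].astype(np.float32)[None],cv2.INTER_LINEAR)[0]
        print(n,xl,"cam y",inl((-cc["R"].T@cc["t"])[None])[0].round(1)); print("  ",[(float(y),int(a)) for y,a in zip(ys,v)][::3])
```

```text
w5 popped -28 cam y [44.   1.8]
   [(-95.0, 205), (-93.5, 206), (-92.0, 208), (-90.5, 207), (-89.0, 207), (-87.5, 209), (-86.0, 210), (-84.5, 205), (-83.0, 203), (-81.5, 199), (-80.0, 197), (-78.5, 160), (-77.0, 182), (-75.5, 78), (-74.0, 55), (-72.5, 53), (-71.0, 52), (-69.5, 49), (-68.0, 51), (-66.5, 50), (-65.0, 47), (-63.5, 49), (-62.0, 48), (-60.5, 52), (-59.0, 53), (-57.5, 49), (-56.0, 60), (-54.5, 51), (-53.0, 29), (-51.5, 94), (-50.0, 197), (-48.5, 201), (-47.0, 201), (-45.5, 200), (-44.0, 201), (-42.5, 202), (-41.0, 194)]
w5 popped -35 cam y [44.   1.8]
   [(-95.0, 203), (-93.5, 204), (-92.0, 205), (-90.5, 206), (-89.0, 207), (-87.5, 208), (-86.0, 207), (-84.5, 209), (-83.0, 205), (-81.5, 200), (-80.0, 197), (-78.5, 163), (-77.0, 175), (-75.5, 77), (-74.0, 58), (-72.5, 58), (-71.0, 58), (-69.5, 63), (-68.0, 58), (-66.5, 60), (-65.0, 55), (-63.5, 59), (-62.0, 60), (-60.5, 63), (-59.0, 60), (-57.5, 61), (-56.0, 60), (-54.5, 48), (-53.0, 32), (-51.5, 95), (-50.0, 170), (-48.5, 198), (-47.0, 198), (-45.5, 199), (-44.0, 199), (-42.5, 198), (-41.0, 193)]
w6 up -28 cam y [-18.9   2
[... 1400 characters left out ...]
59.0, 62), (-57.5, 61), (-56.0, 62), (-54.5, 59), (-53.0, 43), (-51.5, 48), (-50.0, 51), (-48.5, 49), (-47.0, 49), (-45.5, 119), (-44.0, 137), (-42.5, 138), (-41.0, 138)]
w12 -35 cam y [57.3  0.5]
   [(-95.0, 233), (-93.5, 233), (-92.0, 233), (-90.5, 232), (-89.0, 232), (-87.5, 233), (-86.0, 232), (-84.5, 234), (-83.0, 234), (-81.5, 233), (-80.0, 234), (-78.5, 233), (-77.0, 214), (-75.5, 112), (-74.0, 62), (-72.5, 58), (-71.0, 62), (-69.5, 60), (-68.0, 63), (-66.5, 64), (-65.0, 61), (-63.5, 62), (-62.0, 62), (-60.5, 61), (-59.0, 62), (-57.5, 63), (-56.0, 55), (-54.5, 49), (-53.0, 48), (-51.5, 51), (-50.0, 77), (-48.5, 140), (-47.0, 137), (-45.5, 140), (-44.0, 137), (-42.5, 118), (-41.0, 42)]
```

```bash
cat >> h.py <<'E'
def chk(name):
    c=viewer.camera_info("wrist"); im=viewer.get_image("wrist"); cv2.imwrite(name,im); g=im.max(2).astype(np.float32)
    st(); cy=inl((-c["R"].T@c["t"])[None])[0][1]
    def edge(xl,z,a,b,thr):
        ys=np.arange(a,b,.1); P=proj(c,frame((542.83,201.38,1.74808),[(xl,y,z) for y in ys])).astype(np.float32)
        v=cv2.remap(g,P[:,0][None],P[:,1][None],cv2.INTER_LINEAR)[0]; i=np.argmax(v<thr); return ys[i].round(2)
    print("pad outer edge (z34) rel cam",[round(cy-edge(x,34,-90,-60,140),2) for x in (-28,-32,-36)],"up~80.8 at low cam, down~76")
    f=proj(c,frame((542.83,201.38,1.74808),[(44.5,-6,72)]))[0].astype(int)
    p=g[f[1]-8:f[1]+16,f[0]-12:f[0]+12].mean(1); print("rows",f[1]-8,p.astype(int).tolist())
E
python3 -c "
from h import *
chk('pics/w13.png')"
```

```text
t 28.68 lamp xy -16.74 -0.7 z 42.92 f -11.4 0.26 6.99 tq [-2.32 -0.29  0.01] w 55.0
pad outer edge (z34) rel cam [np.float64(76.25), np.float64(76.15), np.float64(76.15)] up~80.8 at low cam, down~76
rows 165 [236, 236, 236, 236, 235, 236, 236, 219, 117, 52, 111, 171, 181, 143, 76, 41, 39, 37, 37, 40, 42, 43, 47, 48]
```

apply_moves:
  series:
    - [[0,-0.01,0,0,0,0],[0,-0.01,0,0,0,0],[0,-0.01,0,0,0,0],[0,0,0,0,0,0],[0,0,0,0,0,0]]

```text
clock: 29.3
eef_pos: [546.2, 186.5, 42.8]
tool_rot: [3.135, 0.002, 0.174]
force: [1.2, -11.8, 6.9]
width: 55.2
```

```bash
python3 -c "
from h import *
chk('pics/w14.png')"
```

```text
t 29.35 lamp xy -15.21 -0.68 z 42.85 f -12.35 0.47 6.85 tq [-2.25 -0.38 -0.01] w 55.5
pad outer edge (z34) rel cam [np.float64(78.85), np.float64(78.85), np.float64(78.85)] up~80.8 at low cam, down~76
rows 170 [235, 235, 235, 235, 235, 235, 234, 224, 176, 91, 45, 42, 38, 38, 40, 42, 43, 46, 47, 50, 52, 55, 59, 61]
```

The pad rose by about 5 mm, so the catch has clicked. I ease the push and see whether the pack is held.

apply_moves:
  series:
    - [[0,0.02,0,0,0,0],[0,0.02,0,0,0,0],[0,0.02,0,0,0,0],[0,0.02,0,0,0,0],[0,0,0,0,0,0]]

```text
clock: 29.98
eef_pos: [546.4, 186.0, 42.6]
tool_rot: [3.139, 0.001, 0.175]
force: [1.4, -6.6, 3.2]
width: 55.1
```

```bash
python3 -c "
from h import *
chk('pics/w15.png')"
```

```text
t 30.02 lamp xy -15.68 -0.76 z 42.59 f -5.66 -0.54 2.85 tq [-1.03 -0.16 -0.1 ] w 55.4
pad outer edge (z34) rel cam [np.float64(79.01), np.float64(79.01), np.float64(79.01)] up~80.8 at low cam, down~76
rows 168 [236, 236, 235, 235, 236, 235, 229, 208, 194, 196, 157, 84, 41, 39, 37, 39, 41, 42, 43, 46, 48, 52, 53, 56]
```

apply_moves:
  series:
    - [[0,0.02,0,0,0,0],[0,0.02,0,0,0,0],[0,0.02,0,0,0,0],[0,0,0,0,0,0],[0,0,0,0,0,0]]

```text
clock: 30.65
eef_pos: [546.4, 186.0, 42.6]
tool_rot: [-3.141, 0.0, 0.178]
force: [-0.2, -1.2, 1.2]
width: 55.3
```

```bash
python3 -c "
from h import *
chk('pics/w16.png')"
```

```text
t 30.7 lamp xy -15.77 -0.81 z 42.55 f -0.83 -0.45 1.09 tq [-0.2   0.22 -0.23] w 55.7
pad outer edge (z34) rel cam [np.float64(79.14), np.float64(79.14), np.float64(79.14)] up~80.8 at low cam, down~76
rows 168 [236, 236, 236, 236, 236, 235, 220, 171, 190, 194, 143, 73, 41, 39, 38, 39, 40, 42, 45, 47, 49, 50, 53, 57]
```

apply_moves:
  series:
    - [[0,0,0,0,0,0],[0,0,0,0,0,0],[0,0,0,0,0,0],[0,0,-0.1,0,0,0],[0,0,-0.2,0,0,0]]
  claw: 0.7

```text
clock: 31.32
eef_pos: [546.4, 185.3, 57.8]
tool_rot: [3.142, 0.001, 0.178]
force: [0.4, -0.4, 0.2]
width: 72.6
```

apply_moves:
  series:
    - [[0,0.1,-0.4,0,0,0],[0,0.2,-0.4,0,0,0],[0,0.2,-0.2,0,0,0],[0,0.2,0,0,0,0],[0,0,0,0,0,0]]

```text
clock: 31.95
eef_pos: [552.6, 149.3, 107.0]
tool_rot: [3.141, 0.001, 0.176]
force: [-0.4, 0.4, -0.3]
width: 72.6
```

Run:
```python
from h import *
chk('pics/w17.png')
# rectified top views at given plane heights: now, w5 (popped)
c=viewer.camera_info("wrist"); g=cv2.imread('pics/w17.png').max(2).astype(np.float32)
L=(542.83,201.38,1.74808)
for y in (-15,15):
    for z,a,b in ((72,52,40),):
        xs=np.arange(a,b,-.5); P=proj(c,frame(L,[(x,y,z) for x in xs])).astype(np.float32)
        print(y,[(float(x),int(v)) for x,v in zip(xs,cv2.remap(g,P[:,0][None],P[:,1][None],1)[0])])
for l in ("pack_fresh","catch_pad","charger"): print(l,[(np.round(np.array(d["location"])*[640,480]),round(d["score"],2)) for d in viewer.find_in("wrist",l)[:2]])
```

```text
t 32.0 lamp xy -52.07 -0.38 z 106.9 f 0.24 -0.43 -0.07 tq [ 0.   -0.03 -0.06] w 72.5
pad outer edge (z34) rel cam [np.float64(79.57), np.float64(79.67), np.float64(79.57)] up~80.8 at low cam, down~76
rows 72 [208, 207, 206, 203, 201, 184, 134, 91, 80, 81, 81, 72, 54, 42, 43, 47, 50, 54, 57, 61, 63, 65, 66, 66]
-15 [(52.0, 210), (51.5, 210), (51.0, 213), (50.5, 210), (50.0, 210), (49.5, 210), (49.0, 211), (48.5, 202), (48.0, 183), (47.5, 159), (47.0, 127), (46.5, 98), (46.0, 80), (45.5, 79), (45.0, 79), (44.5, 72), (44.0, 54), (43.5, 44), (43.0, 44), (42.5, 50), (42.0, 52), (41.5, 56), (41.0, 61), (40.5, 65)]
15 [(52.0, 210), (51.5, 208), (51.0, 210), (50.5, 210), (50.0, 210), (49.5, 211), (49.0, 210), (48.5, 206), (48.0, 190), (47.5, 169), (47.0, 146), (46.5, 110), (46.0, 86), (45.5, 80), (45.0, 79), (44.5, 79), (44.0, 68), (43.5, 45), (43.0, 44), (42.5, 46), (42.0, 48), (41.5, 50), (41.0, 49), (40.5, 54)]
pack_fresh [(array([322., 170.]), 0.69)]
catch_pad [(array([422., 226.]), 0.72)]
charger []
```

Run:
```python
from h import *
a=cv2.imread("pics/top0.png"); b=viewer.get_image("top"); cv2.imwrite("pics/top1.png",b)
d=(cv2.absdiff(a,b).max(2)>45).astype(np.uint8)
n,l,s,c=cv2.connectedComponentsWithStats(cv2.morphologyEx(d,cv2.MORPH_OPEN,np.ones((3,3))))
print([(s[i].tolist()) for i in range(1,n) if s[i,4]>25])
for q in ("pack_flat","stone","dish","bell","charger"): print(q,[(np.round(np.array(e["location"])*[640,480]),round(e["score"],2)) for e in viewer.find_in("top",q)[:6]])
print(ctrl.finish_job());
```

```text
[[201, 126, 25, 28, 273], [160, 135, 43, 56, 993], [222, 156, 20, 20, 217], [150, 173, 172, 247, 21836], [381, 172, 43, 33, 1129], [187, 196, 8, 5, 30], [181, 204, 7, 12, 65], [372, 217, 43, 30, 1014], [601, 346, 26, 25, 419], [629, 360, 10, 8, 55], [277, 389, 50, 54, 1526], [251, 400, 25, 4, 86], [210, 402, 17, 20, 113], [361, 435, 5, 9, 36], [288, 437, 5, 9, 31], [274, 452, 47, 28, 786], [315, 460, 18, 20, 117], [260, 469, 9, 11, 39], [338, 472, 7, 8, 46]]
pack_flat [(array([401., 187.]), 0.96), (array([175., 143.]), 0.6), (array([147., 307.]), 0.49)]
stone [(array([340., 275.]), 0.85)]
dish [(array([322., 134.]), 0.55)]
bell [(array([483., 136.]), 0.7)]
charger [(array([389., 223.]), 0.81)]
the job is handed in; nothing more can be done
None
```

The swap is done and handed in at about 32 s of the 72 s allowed. I pressed the catch with about 4 N, slid the flat pack out and set it in the charger's free bay. Then I took the charged pack and slid it into the dock, the last bit at under 10 mm/s with about 12 N at most.

**Fresh pack and catch:**
- The catch pad rose by about 5 mm as the pack came home.
- When I took the push away, the pack moved back only about 0.5 mm. It was still in place after I let go and lifted clear.

**Flat pack:** It touched the bay floor at the expected height. By my fit it sits about 6–7 mm off the bay's middle along its length, close to the well wall but down on the floor.

**Bystanders:** In the last top picture the stone, dish and bell are within about 3 pixels of where they started.

**Checks that disagreed:**
- **Catch height:** the pad measured about 1 mm (lateral reading) short of the fully-up reference, within my calibration error. I trusted the release test over it.
- **Gap to the contact head:** one estimate, before the click, suggested the pack was already at the stop. The pad height and the click that followed contradicted it.
- **Image budget:** I had used all 12 views by the final insertion, so the last checks were numeric only.

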